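# Hang the washing basket to drain and shut the cleaning bath

### The arm

A 6-joint arm with a two-finger parallel gripper is mounted at the origin on a cart in front of the work surface, level with it; the furniture and walls round the work are solid. World frame = base frame: x ahead of the robot, y to its left, z up, the work surface at z = 0. Lengths are in m, angles in rad, forces in N, time in s.
With the tool pointing down it reaches from about 0.425 to 0.95 m from the base axis. Payload 3.5 kg.
Tool frame: the origin (TCP) lies at the very end of the fingers, on their centre line; the grasp point (between the pads) lies manip.grip_depth behind it (manip.grip_depth is the distance from the TCP to the grasp point, in m); x points along the fingers, z is the direction in which the jaws open and shut, and the axes are right-handed (so a half turn about x gives the same grasp; the last joint's range is limited). The gripper opens to 85 mm and grips with 20 to 120 N. Pads are 22 mm wide; open, the fingers measure 114 mm over their backs; the gripper's body (76 mm by 85 mm) begins 54 mm behind the grasp point. The pads swing forward as they close: fully open they stand 13 mm farther back than shut.
Start: joints at [-1.387, 0.286, 1.577, -0, 1.279, -0.15], TCP at [0.221, -0.638, 0.231] pointing down, gripper open.
Joint ranges: [-2.77, 2.77], [-0.9, 2.22], [0.21, 2.48], [-1.53, 4.67], [0.24, 2.81], [-2.84, 2.84]. Speed limits (rad/s): [2.79, 2.79, 3.14, 3.14, 3.14, 3.14].

### API

Orientations are given as a unit quaternion [w, x, y, z].
In Python, from cell import manip gives the robot as it stands.
- The arm moves only by the tool jog_arm, never from a script. Its argument "rows" is one flat list of numbers, 5 for each row, row after row: the closure, from -1 (fully open) to 1 (shut), then the shift along the tool's x, y, z in mm, then the turn about the tool's x in degrees. In form: [grip, tx, ty, tz, spin, grip, tx, ty, tz, spin, ...]. A call has exactly 10 rows; each row is the pose to reach, as a shift and turn from the pose measured when the call began, along the tool's axes at that moment; what a row does not reach only later rows make up. A row lasts 1/8 s, in which the tool goes at most 62.5 mm and 10.7 degrees, less where a joint would pass 70% of its speed; a pose out of reach is approached as far as the arm can. A call with a gripper value outside its range is refused whole. The fingers move at their own pace and stop on an object; "grip_force" is the grip in N (left out, the last holds). Time passes only in rows, so rows that repeat a pose let the fingers close, or fill a call up. It gives the time, the measured TCP pose, the force and the opening at its end, in the units of the state.
- manip.get_state(): the state, without advancing time (a new reading comes with each control period).
- manip.snapshot(name): name is "scene" or "top"; returns a dict with "image" (480x640x3 uint8, red, green, blue), "intrinsics" (3x3 intrinsics, pixels), "extrinsics" (4x4, takes a point from world to camera coordinates). Camera axes: x right, y up, looking along -z (the intrinsics and any distortion apply to the point x, -y, -z); pixel columns grow to the right and rows downward; lengths in m; the calibration is good to about 2 mm. A picture is of the moment at which its call begins. There is no depth.
- manip.sign_off(): hands the job in, once; it reports no verdict.
The state is a dict: "time": time; "joint_positions": joint angles; "dq": joint speeds; "joint_torque": joint torques, N m; "tcp_pos": TCP position; "eef_rot": TCP orientation; "wrist_force": force on the tool from outside, world axes, zero at the start; "moment": the same for the moment, N m; "finger_gap": finger opening in m.
Only numpy, scipy, OpenCV 4.12 (cv2) and the standard library are available. Lean on these libraries where they do the work, as an engineer would, in place of code of your own. Each camera call takes 0.05 s, during which the arm holds its last target.

### The job

Lift the wire basket with the washed gear out of the open cleaning bath and hang it by the raised bump of its handle on the empty hook of the drain rack, level and left hanging free, with the gear still in it. Then tip the bath's lid over so that it falls shut. Leave the basket that already hangs on the rack, the jar on the rack's shelf and the two spray cans as they are.

Things in the scene. Friction and masses are not known exactly. Their poses are not given: they have to be found in the camera images.
- basket_center (a point): The basket to hang; stands in the bath at the start, the gear in it. Steel wire, 90 (x) x 120 (y) x 62 high, open above, about 0.3 kg, with a fixed upright handle 153 high over all, in its plane x = 0 (see basket_bump). Point on its axis, 74.5 above its underside; axes its own, z up; the same either way round.
- basket_bump (a point): Spot that rests on the hook: underside of the bump in the middle of the basket's handle, 70 above basket_center. Handle: 9 mm round wire; legs at y = +-56 rise to 128 above the basket's underside; level shoulders from |y| = 47 to 14, bar centre 63.5 above basket_center; between them the bump, 11 higher, level over |y| < 7.
- gear_center (a point): Orange printed spur gear, 41 across and 14 high, loose in the basket; point on its axis, 6 above its underside.
- rack: Fixed white drain rack, 142 deep (x) x 310 wide (y) x 360 high; origin on the worktop 55 before its middle, open front faces its -x, z up. Drip pan with 12 mm lip (from x = -20), perforated back plate, face at x = 114, two hooks at y = +75 and -75 under a shelf. One hook carries the other basket, one is empty; which one changes. A black cap lies in the pan under it.
- rack_shelf (a point): Middle of the front lower edge of the rack's shelf, 345 above the worktop, straight above the hooks' seats (x = 49 of the rack; the shelf runs from there back to x = 121, over the full width; its front lip ends 360 up). It leaves 140 over a hung handle, so a gripper at the hook must be tilted, leaning out to the rack's front.
- hook_left (a point): Seat of the hook at the rack's +y side: top of its 8 mm wire at the lowest place, 200.5 above the worktop, 65 before the back plate. From the plate the wire slopes down to the seat and turns up again at the front: the tip lies 16 before the seat and ends 22 above it. Axes as the rack.
- hook_right (a point): Seat of the hook at the rack's -y side, otherwise as hook_left.
- other_center (a point): A second, equal but empty basket that hangs on one of the hooks and stays there; point as basket_center. 30 mm stay free between it and a basket on the other hook.
- bath: Fixed grey benchtop cleaning bath, dry, 150 (x) x 196 (y) x 110 high; origin under its middle, two knobs on its front (-x), lid hinged at its back (+x), z up. Open well 118 (x) x 150 (y), its floor 35 above the worktop; the basket stands in it.
- bath_hinge (a point): Middle of the lid's hinge line, which runs along the bath's y: 72 behind the bath's middle, 113 above the worktop. Axes as the bath.
- bath_lid (a joint): Angle of the bath's lid (rad): 0 shut, 1.57 upright, 1.95 fully open, leaning back on its stop. Free hinge, lightly damped: pushed forward past upright the lid falls shut by its own weight in about 1 s; behind upright it falls back open. Less than 1 N at the edge moves it. Nothing stands within 60 mm behind the middle of the open lid.
- lid_edge (a point): Middle of the lid's free edge, half-way through its thickness. Lid: 147 long from the hinge, 196 wide, 10 thick, 0.25 kg. Its grip, a black block 84 long (along the edge) and 14 proud, sits on the outer face 130 from the hinge, so on the back of the open lid.
- can_center (a point): Tall blue and white spray can, 53 across and 284 high, loose; point half-way up. It stands either between bath and rack or at the far left beyond the bath, the grey can in the other place. To be left alone.
- grey_can_center (a point): Grey and white spray can with a nozzle, 65 across and 200 high, loose; point half-way up. It stands where the tall can does not. To be left alone.
- jar_center (a point): Small lidded jar, 45 across and 43 high, loose on the rack's shelf; point half-way up. To be left alone.
Mind the look-alikes: they are no part of the job. Leave any green look-alike of the part that bears basket_center alone.

How it is judged:
On the way:
1. the basket with the gear hangs free by its handle's bump on a hook of the rack, the lid still open ((distance between basket_bump and hook_left below 0.016 m or distance between basket_bump and hook_right below 0.016 m) and contact force between basket and rack above 0.5 N and contact force between basket and the fingers below 0.05 N and angle between basket_center's own z axis and vertical below 0.4 rad and x of gear_center in the frame of basket_center between -0.05 and 0.05 m and y of gear_center in the frame of basket_center between -0.065 and 0.065 m and z of gear_center in the frame of basket_center between -0.085 and -0.005 m and value of joint bath_lid above 1 rad), for 0.3 s.
At the end, for the whole second after the job is handed in: The basket hangs at rest on a hook of the rack, let go: the bump's underside within 16 mm of the hook's seat, its load on the rack, tilted less than 0.2 rad, the gear inside it; and the bath's lid is shut (below 0.04 rad) ((distance between basket_bump and hook_left below 0.016 m or distance between basket_bump and hook_right below 0.016 m) and contact force between basket and rack above 1 N and contact force between basket and the fingers below 0.05 N and angle between basket_center's own z axis and vertical below 0.2 rad and linear speed of basket below 0.06 m/s and x of gear_center in the frame of basket_center between -0.05 and 0.05 m and y of gear_center in the frame of basket_center between -0.065 and 0.065 m and z of gear_center in the frame of basket_center between -0.085 and -0.005 m and value of joint bath_lid below 0.04 rad); the robot touches nothing.
It fails at once if the gear fell out of the basket (not (x of gear_center in the frame of basket_center between -0.05 and 0.05 m and y of gear_center in the frame of basket_center between -0.065 and 0.065 m and z of gear_center in the frame of basket_center between -0.085 and -0.005 m)).
It fails at once if the other basket was shifted by more than 30 mm (distance of other_center from where it was at the start of the episode above 0.03 m).
It fails at once if the tall can was shifted by more than 30 mm or toppled (distance of can_center from where it was at the start of the episode above 0.03 m).
It fails at once if the grey can was shifted by more than 30 mm or toppled (distance of grey_can_center from where it was at the start of the episode above 0.03 m).
It fails at once if the jar on the shelf was shifted by more than 30 mm (distance of jar_center from where it was at the start of the episode above 0.03 m).
It also fails if it takes over 58 s, if anything falls off the work surface, if the arm or the gripper's body presses on something with over 40 N, if the wrist force passes 120 N, or if a joint passes its speed limit or range.

## Working session

There is one attempt and no reset: what is moved stays moved. The work goes in short steps, Python scripts to look and compute and a tool call to move; the robot and the scene stay as the last step left them, time stands still between calls to the robot, and variables do not carry over. Pictures are saved under pics/ and viewed, and the job is handed in when it is done.

Besides the shell and the picture viewer there is one more tool, called as name(argument=value, ...) on one line, values as JSON. jog_arm: Moves the arm, as the interface text tells. Its arguments: {"type":"object","properties":{"rows":{"type":"array"},"grip_force":{"type":"number"}},"required":["rows"]}

```bash
ls -la; mkdir -p pics; python3 - <<'E'
from cell import manip
import cv2
s=manip.get_state()
for k,v in s.items(): print(k,v)
print(manip.grip_depth)
import numpy as np
for n in ("scene","top"):
    d=manip.snapshot(n)
    cv2.imwrite(f"pics/{n}0.png",d["image"][:,:,::-1])
    np.savez(f"pics/{n}0.npz",**{k:d[k] for k in("image","intrinsics","extrinsics")})
    print(n,d["intrinsics"],d["extrinsics"],[k for k in d])
E
```

```text
total 12
drwxr-xr-x  3 agent agent 4096 Dec  7 15:35 .
drwxr-xr-x 23 root  root  4096 Dec  7 15:35 ..
drwxr-xr-x  2 agent agent 4096 Dec  7 15:35 pics
time 0.0
joint_positions [-1.38702705e+00  2.87198088e-01  1.57817687e+00  1.28807516e-05
  1.27859677e+00 -1.50012398e-01]
dq [ 0.00088869  0.00095378  0.00027056 -0.00036467  0.00146524 -0.00082326]
joint_torque [ 1.07062999e-03 -4.05971897e+01 -2.92628288e+01 -1.34793063e-04
  5.86094975e-03  5.48333730e-06]
tcp_pos [ 0.22104414 -0.63708666  0.22992563]
eef_rot [ 0.57550874  0.41058298  0.57671213 -0.40940741]
wrist_force [-0.44365287 -0.51388034 -0.35644618]
moment [0.01235655 0.01847017 0.03233176]
finger_gap 0.08569593113831911
0.0187
scene [[442.98472712   0.         322.68583633]
 [  0.         442.98472712 245.54220169]
 [  0.           0.           1.        ]] [[ 0.73854692 -0.67405819  0.01392847 -0.25293192]
 [ 0.51106151  0.57319145  0.64052142 -0.4826646 ]
 [-0.43973239 -0.46593682  0.76781398 -1.21488844]
 [ 0.          0.          0.          1.        ]] ['image', 'intrinsics', 'extrinsics']
top [[519.49222883   0.         322.44169352]
 [  0.         519.49222883 235.97985169]
 [  0.           0.           1.        ]] [[ 4.03049119e-01 -9.15177815e-01  9.86769923e-04 -4.46527859e-02]
 [ 8.25599681e-01  3.64063257e-01  4.31095246e-01 -5.60892002e-01]
 [-3.94888053e-01 -1.72937883e-01  9.02305888e-01 -1.86044876e+00]
 [ 0.00000000e+00  0.00000000e+00  0.00000000e+00  1.00000000e+00]] ['image', 'intrinsics', 'extrinsics']
```

View pics/scene0.png

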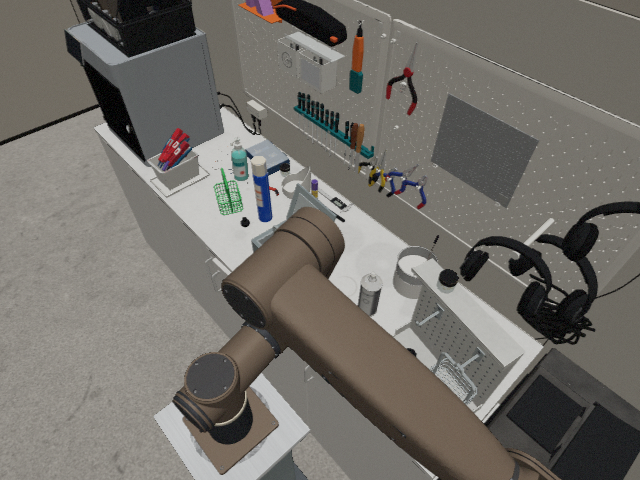

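View pics/top0.png

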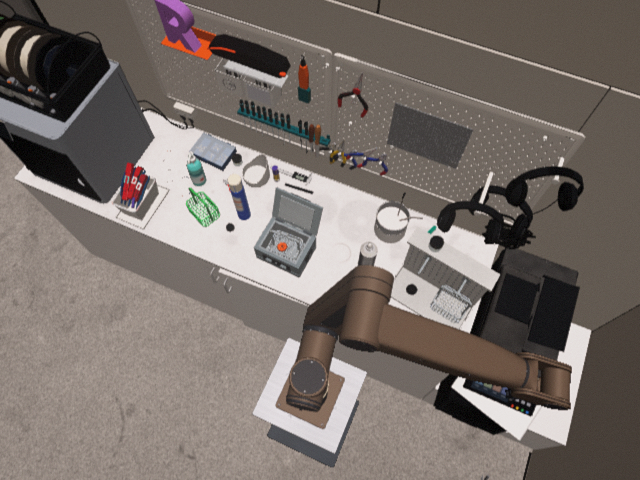

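The candidates for the basket, in top-view pixels:
- wire basket with the orange gear in the bath, about (285,243)
- green basket, (203,207): a look-alike
- wire basket on the rack, (450,303): the "other" basket

I choose the one in the bath and check it in a close crop.

```bash
python3 - <<'E'
import cv2
t=cv2.imread("pics/top0.png");
cv2.imwrite("pics/c1.png",cv2.resize(t[180:290,235:345],None,fx=7,fy=7,interpolation=cv2.INTER_CUBIC)[:600*2][:770,:770][:600])
cv2.imwrite("pics/c1.png",cv2.resize(t[180:280,240:340],(600,600),interpolation=cv2.INTER_CUBIC))
cv2.imwrite("pics/c2.png",cv2.resize(t[215:335,350:510],(800,600),interpolation=cv2.INTER_CUBIC))
s=cv2.imread("pics/scene0.png")
cv2.imwrite("pics/c3.png",cv2.resize(s[245:425,340:560],(733,600),interpolation=cv2.INTER_CUBIC))
E
```

```text
(no output)
```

View pics/c1.png

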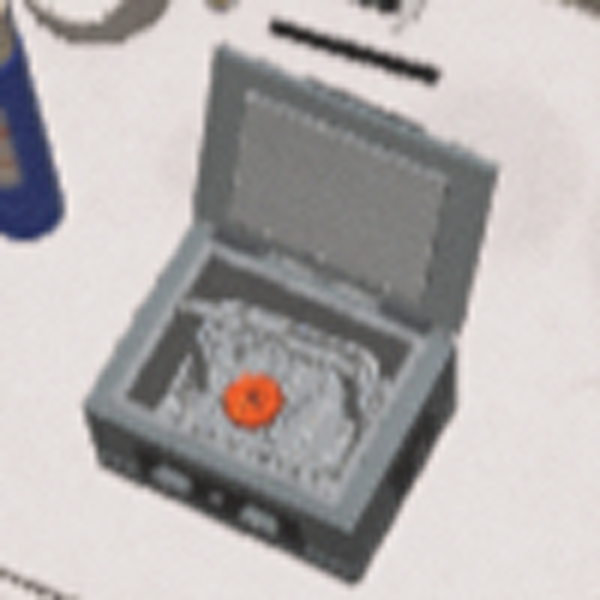

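View pics/c2.png

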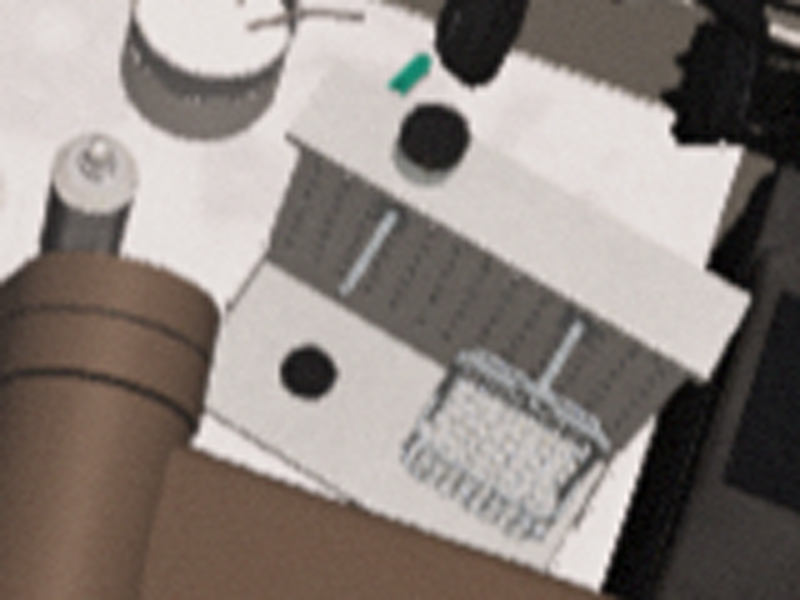

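View pics/c3.png

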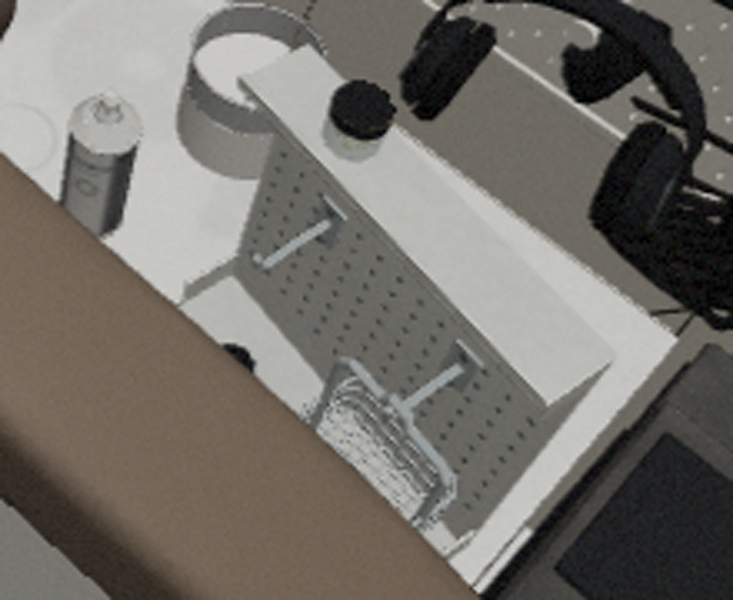

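```bash
cat > h.py <<'E'
import numpy as np,cv2
class Cam:
    def __init__(s,d):
        s.K=np.array(d["intrinsics"]);s.E=np.array(d["extrinsics"]);s.img=d["image"]
        s.C=-s.E[:3,:3].T@s.E[:3,3]
    def proj(s,P):
        p=np.atleast_2d(P)@s.E[:3,:3].T+s.E[:3,3]
        p=p*[1,-1,-1]; q=p@s.K.T; return q[:,:2]/q[:,2:]
    def ray(s,uv):
        uv=np.atleast_2d(uv).astype(float)
        d=np.c_[uv,np.ones(len(uv))]@np.linalg.inv(s.K).T
        d=d*[1,-1,-1]; return d@s.E[:3,:3]
    def plane(s,uv,z):
        r=s.ray(uv); return s.C+r*((z-s.C[2])/r[:,2])[:,None]
def tri(c1,u1,c2,u2):
    a=c1.ray(u1)[0];b=c2.ray(u2)[0];a/=np.linalg.norm(a);b/=np.linalg.norm(b)
    A=np.c_[a,-b];t=np.linalg.lstsq(A,c2.C-c1.C,rcond=None)[0]
    p=c1.C+a*t[0];q=c2.C+b*t[1];return (p+q)/2,np.linalg.norm(p-q)
E
python3 - <<'E'
from h import *
np.set_printoptions(precision=4,suppress=True)
T=Cam(np.load("pics/top0.npz"));S=Cam(np.load("pics/scene0.npz"))
print(T.C,S.C)
f=lambda l,z:T.plane(np.array(l)/6+[240-.4,180-.4],z)
r=f([[88,405],[352,527],[458,342],[205,235]],.110)
print("bath rim",r,np.linalg.norm(np.diff(r,axis=0),axis=1))
print("gear",f([[253,400]],.035+.014+.005))
g=lambda l,z:T.plane(np.array(l)/5+[350-.4,215-.4],z)
q=g([[288,137],[708,381],[750,297]],.360)
print("shelf",q,np.linalg.norm(np.diff(q,axis=0),axis=1))
h=lambda l:np.array(l)/(600/180)+[340-.4,245-.4]
G=lambda l:np.array(l)/5+[350-.4,215-.4]
print("hooktip L",tri(T,G([[346,290]]),S,h([[259,260]])))
print("shelf FL",tri(T,G([[288,137]]),S,h([[240,80]])))
print("shelf FR",tri(T,G([[708,381]]),S,h([[547,405]])))
print("shelf BR",tri(T,G([[750,297]]),S,h([[612,358]])))
F=lambda l:np.array(l)/6+[240-.4,180-.4]
print("lid edge corners z unknown")
print("bump other",tri(T,G([[545,388]]),S,h([[405,405]])))
E
```

```text
[-0.2536 -0.1584  1.9205] [-0.1008 -0.4599  1.2455]
bath rim [[0.3905 0.4081 0.11  ]
 [0.3824 0.2189 0.11  ]
 [0.5262 0.2105 0.11  ]
 [0.5302 0.3936 0.11  ]] [0.1894 0.144  0.1831]
gear [[0.4574 0.328  0.054 ]]
shelf [[ 0.5224 -0.125   0.36  ]
 [ 0.469  -0.4265  0.36  ]
 [ 0.5353 -0.4356  0.36  ]] [0.3062 0.0669]
hooktip L (array([ 0.4975, -0.1991,  0.2163]), np.float64(0.0017392502801844005))
shelf FL (array([ 0.5241, -0.125 ,  0.3567]), np.float64(0.0001662045779617957))
shelf FR (array([ 0.4702, -0.4271,  0.3576]), np.float64(0.0004138783133345742))
shelf BR (array([ 0.5435, -0.4379,  0.3415]), np.float64(0.0025960381152083842))
lid edge corners z unknown
bump other (array([ 0.4886, -0.3501,  0.2067]), np.float64(0.0013191956320438413))
```

```bash
python3 - <<'E'
from h import *
np.set_printoptions(precision=4,suppress=True)
T=Cam(np.load("pics/top0.npz"))
t=cv2.imread("pics/top0.png")
c=cv2.resize(t[215:270,255:320],None,fx=12,fy=12,interpolation=cv2.INTER_CUBIC)[:600,:780]
c=cv2.convertScaleAbs(c,alpha=1.4,beta=-40)
cv2.imwrite("pics/c4.png",c)
# wall bottom, other
print("walltable", T.plane([[300,140],[440,188],[530,230]],0.0))
print("cans base", T.plane([[243,218],[370,262]],0.0), T.plane([[236,178],[369,244]],[.284,.2][0]))
from cell import manip
from scipy.spatial.transform import Rotation as R
q=manip.get_state()["eef_rot"];print(R.from_quat([q[1],q[2],q[3],q[0]]).as_matrix())
E
```

```text
walltable [[ 0.9837  0.4946 -0.    ]
 [ 0.9989 -0.1596  0.    ]
 [ 0.9571 -0.5621 -0.    ]]
cans base [[ 0.5294  0.5459  0.    ]
 [ 0.5581 -0.011  -0.    ]] [[ 0.5509  0.5424  0.284 ]
 [ 0.4995 -0.0048  0.284 ]]
[[-0.0004  0.9448  0.3276]
 [ 0.0021  0.3276 -0.9448]
 [-1.      0.0003 -0.0021]]
```

View pics/c4.png

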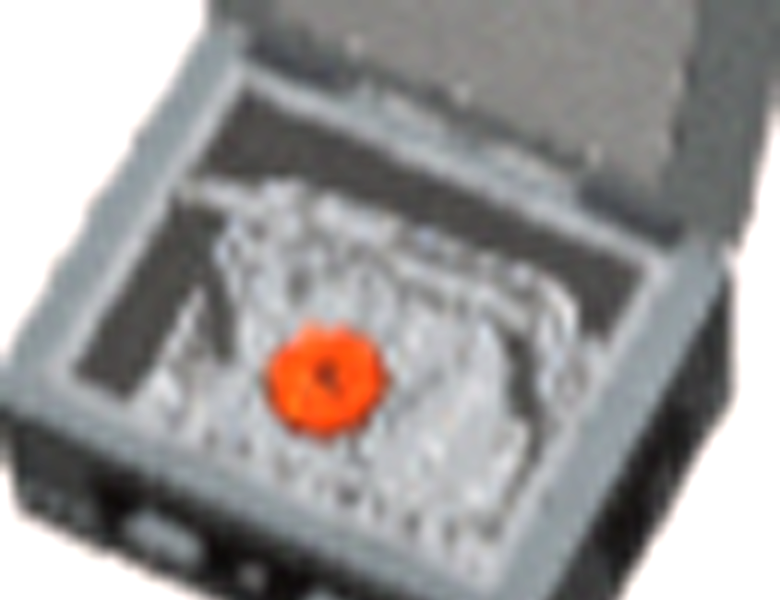

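```bash
python3 - <<'E'
from h import *
np.set_printoptions(precision=4,suppress=True)
T=Cam(np.load("pics/top0.npz"))
F=lambda l,z:T.plane(np.array(l)/12+[255-.45,215-.45],z)
print(F([[195,190],[560,290]],.173),F([[390,222]],.184))
print(F([[320,380]],.050))
# predict outline in crop of basket from a pose
def pred(cx,cy,yaw):
    c,s=np.cos(yaw),np.sin(yaw)
    L=[(0,56,.135),(0,47,.173),(0,14,.173),(0,7,.184),(0,-7,.184),(0,-14,.173),(0,-47,.173),(0,-56,.163),(45,60,.097),(-45,60,.097),(-45,-60,.097),(45,-60,.097)]
    P=[(cx+c*x/1e3-s*y/1e3,cy+s*x/1e3+c*y/1e3,z) for x,y,z in L]
    return (T.proj(np.array(P))-[255-.45,215-.45])*12
for yaw in (-3,-6):
  p=pred(.457,.308,np.radians(yaw)); print(p.round())
c=cv2.imread("pics/c4.png")
p=pred(.457,.308,np.radians(-3.5)).round().astype(int)
for a,b in zip(p[:7],p[1:8]): cv2.line(c,tuple(map(int,a)),tuple(map(int,b)),(0,255,0),1)
cv2.polylines(c,[p[8:].reshape(-1,1,2)],True,(255,0,255),1)
cv2.imwrite("pics/c5.png",c)
E
```

```text
[[0.4544 0.3629 0.173 ]
 [0.469  0.2442 0.173 ]] [[0.4644 0.2996 0.184 ]]
[[0.4582 0.3311 0.05  ]]
[[211. 227.]
 [225. 186.]
 [318. 229.]
 [335. 223.]
 [375. 241.]
 [397. 265.]
 [491. 309.]
 [518. 334.]
 [277. 162.]
 [142. 386.]
 [471. 542.]
 [603. 312.]]
[[215. 220.]
 [229. 180.]
 [319. 227.]
 [336. 222.]
 [374. 242.]
 [396. 267.]
 [487. 315.]
 [513. 342.]
 [288. 158.]
 [140. 375.]
 [460. 547.]
 [604. 323.]]
```

View pics/c5.png

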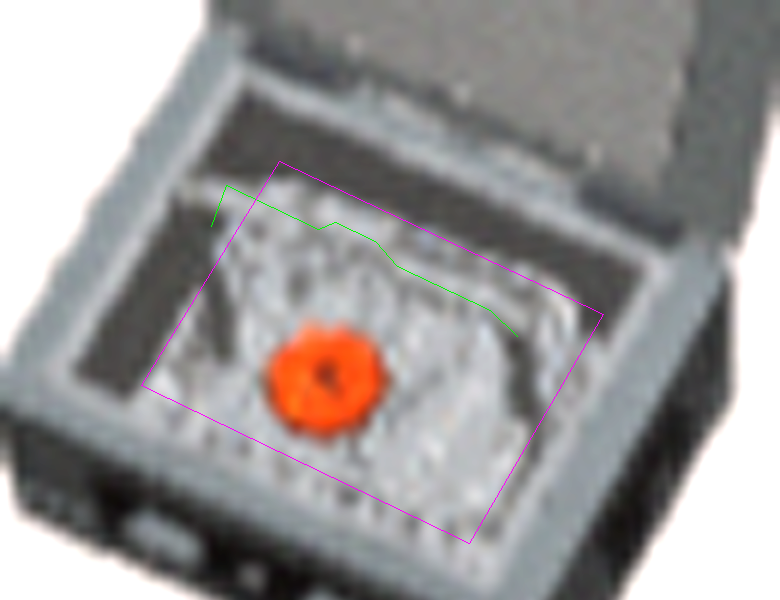

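The bath holds the wire basket with the orange gear, handle around top-view pixel (285,233). The hanging basket is on the right hook (c2 (545,388)). The left hook is empty, tip at c2 (346,290). I'll move up to the free middle first.

jog_arm(rows=[-1,-300,300,-440,-50,-1,-300,300,-440,-50,-1,-300,300,-440,-50,-1,-300,300,-440,-50,-1,-300,300,-440,-50,-1,-300,300,-440,-50,-1,-300,300,-440,-50,-1,-300,300,-440,-50,-1,-300,300,-440,-50,-1,-300,300,-440,-50])

```text
time: 1.35
tcp_pos: [0.3604, -0.1217, 0.5324]
eef_rot: [0.696, 0.128, 0.695, -0.127]
wrist_force: [1.0, -0.0, 0.0]
finger_gap: 0.0853
```

```bash
cat > st.py <<'E'
from cell import manip
import numpy as np
from scipy.spatial.transform import Rotation as R
np.set_printoptions(precision=4,suppress=True)
def st():
    s=manip.get_state();q=s["eef_rot"];M=R.from_quat([q[1],q[2],q[3],q[0]]).as_matrix()
    print("t",s["time"],"q",np.array(s["joint_positions"]),"p",np.array(s["tcp_pos"]),"F",np.array(s["wrist_force"]),"gap",s["finger_gap"]);print(M)
    return np.array(s["tcp_pos"]),M,s
if __name__=="__main__": st()
E
cat > pic.py <<'E'
import sys,cv2,numpy as np
from cell import manip
for n in sys.argv[2:]:
    d=manip.snapshot(n);cv2.imwrite(f"pics/{n}{sys.argv[1]}.png",d["image"][:,:,::-1])
    np.savez(f"pics/{n}{sys.argv[1]}.npz",**{k:d[k] for k in("image","intrinsics","extrinsics")})
E
python3 st.py; python3 pic.py 1 scene top
```

```text
t 1.35 q [-0.5953 -0.4401  1.7269  0.0018  1.8547 -0.2313] p [ 0.3604 -0.1217  0.5324] F [ 1.0414 -0.0443  0.0219] gap 0.08534028687222607
[[ 0.0011  0.3556  0.9347]
 [ 0.0014  0.9347 -0.3556]
 [-1.      0.0017  0.0005]]
```

View pics/scene1.png

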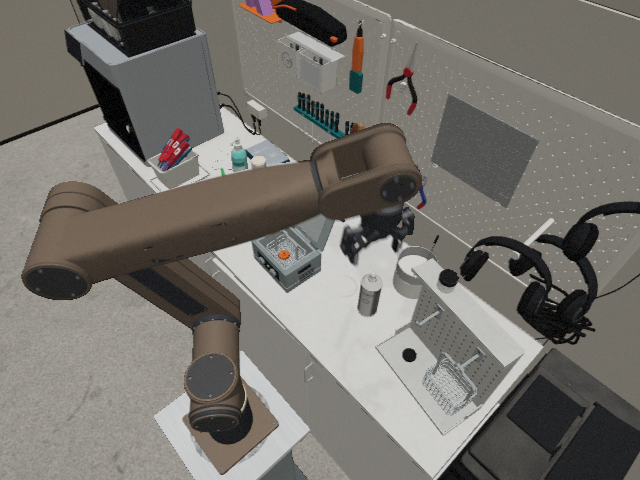

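View pics/top1.png

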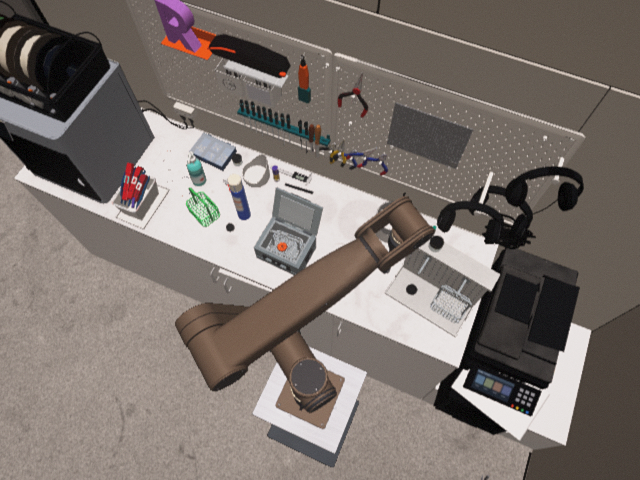

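```bash
python3 - <<'E'
import cv2
s=cv2.imread("pics/scene1.png")
cv2.imwrite("pics/d1.png",cv2.resize(s[215:290,240:340],(800,600),interpolation=cv2.INTER_CUBIC))
cv2.imwrite("pics/d2.png",cv2.resize(s[245:425,350:550],(667,600),interpolation=cv2.INTER_CUBIC))
cv2.imwrite("pics/d3.png",cv2.resize(s[120:270,300:450],(600,600),interpolation=cv2.INTER_CUBIC))
E
```

```text
(no output)
```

View pics/d1.png

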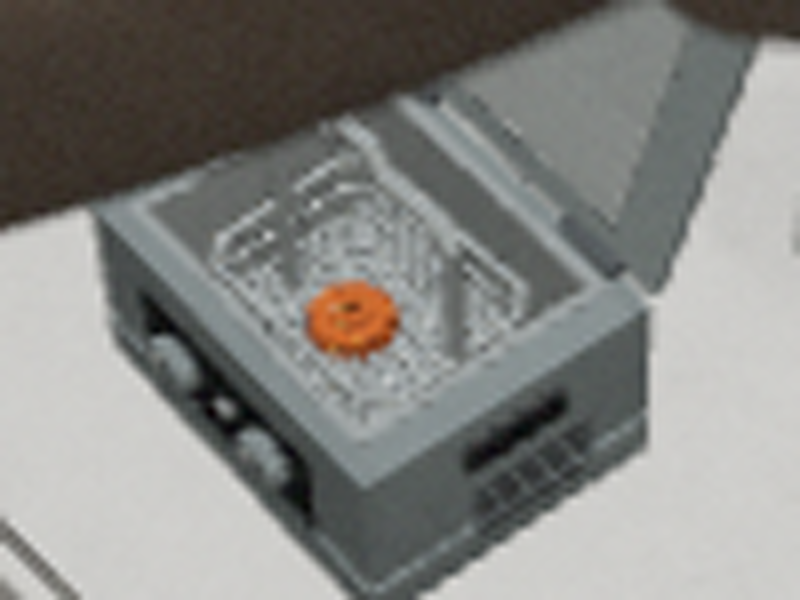

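View pics/d2.png

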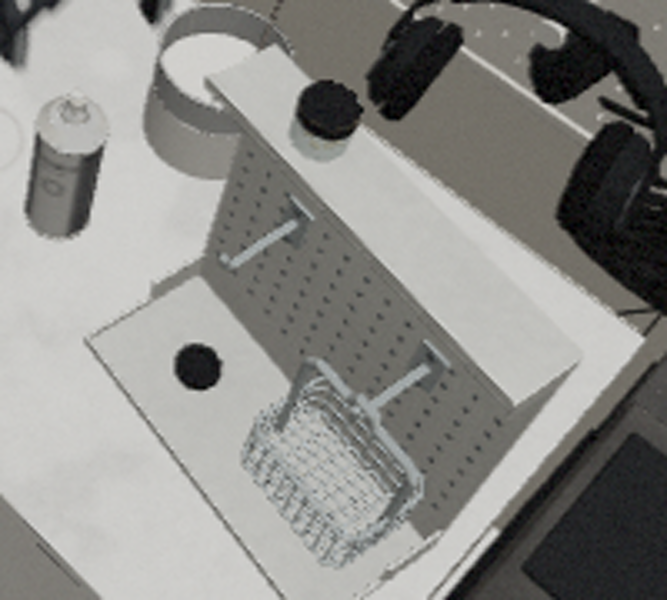

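View pics/d3.png

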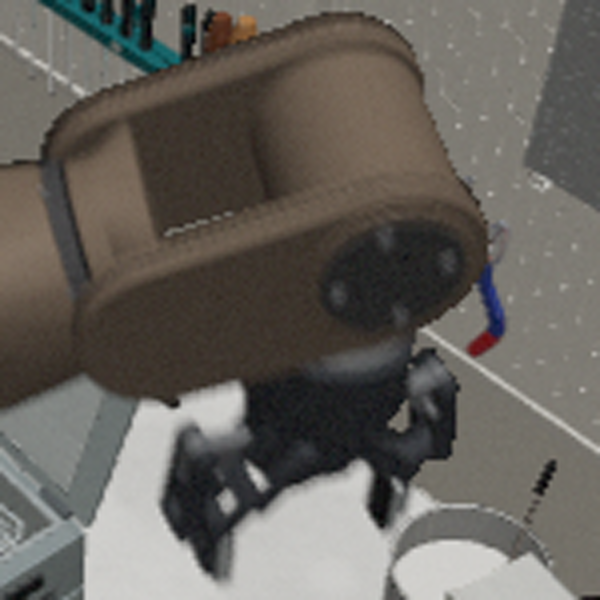

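```bash
cat > ov.py <<'E'
from h import *
import sys
cx,cy,yaw=map(float,sys.argv[1:4]);yaw=np.radians(yaw)
L=[(0,56,.135),(0,56,.163),(0,47,.173),(0,14,.173),(0,7,.184),(0,-7,.184),(0,-14,.173),(0,-47,.173),(0,-56,.163),(0,-56,.1),(45,60,.097),(-45,60,.097),(-45,-60,.097),(45,-60,.097)]
c,s=np.cos(yaw),np.sin(yaw)
P=np.array([(cx+c*x/1e3-s*y/1e3,cy+s*x/1e3+c*y/1e3,z) for x,y,z in L])
out=[]
for n,f,(u0,v0,w,h) in(("scene1","s",(250,215,80,75)),("top1","t",(255,215,64,60))):
    C=Cam(np.load(f"pics/{n}.npz"));k=8 if f=="s" else 10
    k=7
    im=cv2.resize(C.img[v0:v0+h,u0:u0+w][:,:,::-1],(400*w//h,400) if 0 else (w*400//w*1,400),interpolation=cv2.INTER_CUBIC)
    kx=im.shape[1]/w;ky=im.shape[0]/h
    p=((C.proj(P)-[u0-.5,v0-.5])*[kx,ky]).round().astype(int)
    if "raw" not in sys.argv:
        cv2.polylines(im,[p[:10].reshape(-1,1,2)],False,(0,255,0),1);cv2.polylines(im,[p[10:].reshape(-1,1,2)],True,(255,0,255),1)
    out.append(im)
cv2.imwrite(sys.argv[4],np.hstack(out))
E
python3 ov.py .457 .308 -3.5 pics/o1.png; python3 ov.py .457 .30 -3.5 pics/o1r.png raw
```

```text
(no output)
```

View pics/o1.png

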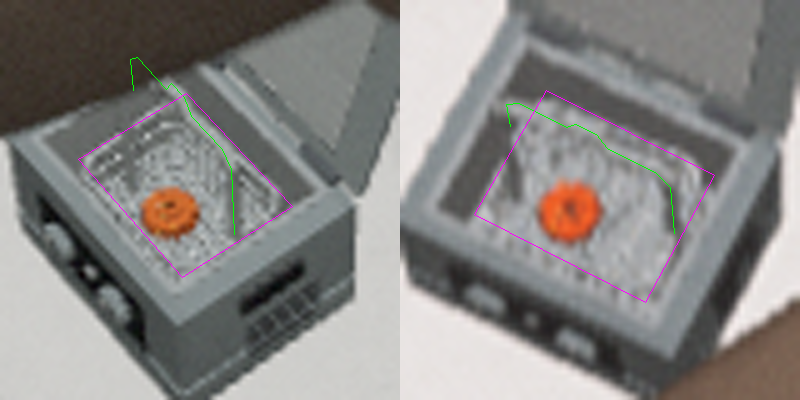

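View pics/o1r.png

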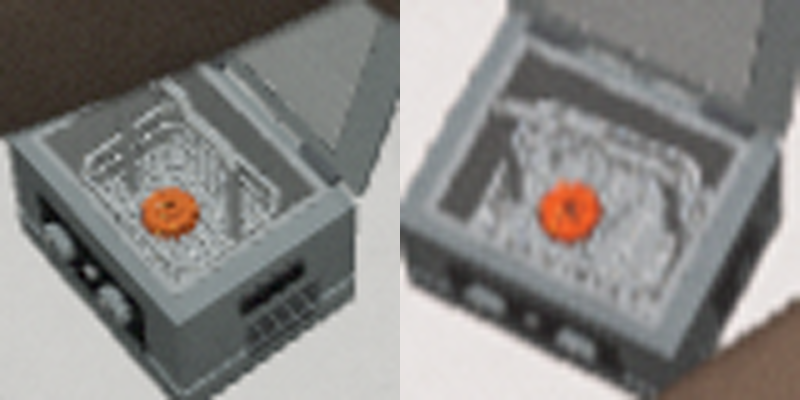

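jog_arm(rows=[-1,-320,260,320,-14,-1,-320,260,320,-14,-1,-320,260,320,-14,-1,-320,260,320,-14,-1,-320,260,320,-14,-1,-320,260,320,-14,-1,-320,260,320,-14,-1,-320,260,320,-14,-1,-320,260,320,-14,-1,-320,260,320,-14])

```text
time: 2.7
tcp_pos: [0.6637, 0.0069, 0.765]
eef_rot: [0.719, 0.04, 0.692, -0.04]
wrist_force: [-0.1, -0.2, 0.7]
finger_gap: 0.0855
```

```bash
python3 st.py; python3 pic.py 2 scene top
```

```text
t 2.7 q [-0.1437  0.5571  0.21    0.0055  2.3364 -0.0259] p [0.6637 0.0069 0.765 ] F [-0.0774 -0.2313  0.7028] gap 0.08545420466990582
[[ 0.0382  0.1136  0.9928]
 [-0.0015  0.9935 -0.1136]
 [-0.9993  0.0028  0.0381]]
```

View pics/top2.png

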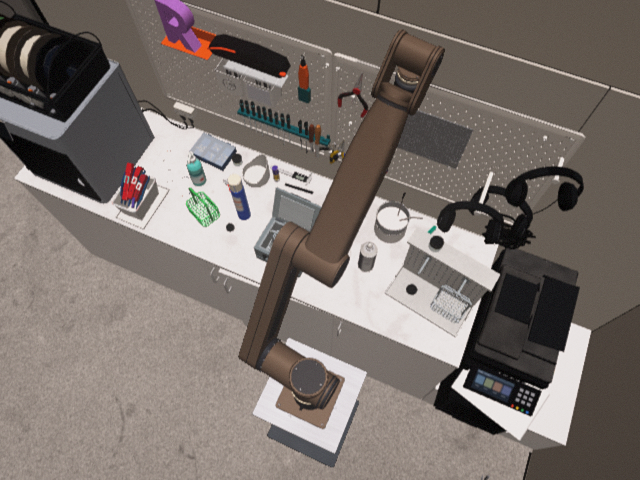

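jog_arm(rows=[-1,-600,0,520,0,-1,-600,0,520,0,-1,-600,0,520,0,-1,-600,0,520,0,-1,-600,0,520,0,-1,-600,0,520,0,-1,-600,0,520,0,-1,-600,0,520,0,-1,-600,0,520,0,-1,-600,0,520,0])

```text
time: 4.05
tcp_pos: [0.6626, -0.0206, 0.7721]
eef_rot: [0.729, 0.041, 0.682, -0.04]
wrist_force: [0.4, -0.5, 0.4]
finger_gap: 0.0852
```

```bash
python3 st.py
```

```text
t 4.05 q [-0.1876  0.5467  0.21    0.0137  2.3187 -0.0643] p [ 0.6626 -0.0206  0.7721] F [ 0.4411 -0.4849  0.3649] gap 0.08522724288019887
[[ 0.0668  0.1133  0.9913]
 [-0.0025  0.9935 -0.1134]
 [-0.9978  0.0051  0.0666]]
```

jog_arm(rows=[-1,-1000,0,1200,0,-1,-1000,0,1200,0,-1,-1000,0,1200,0,-1,-1000,0,1200,0,-1,-1000,0,1200,0,-1,-1000,0,1200,0,-1,-1000,0,1200,0,-1,-1000,0,1200,0,-1,-1000,0,1200,0,-1,-1000,0,1200,0])

```text
time: 5.3
tcp_pos: [0.7027, -0.0468, 0.7432]
eef_rot: [0.739, 0.041, 0.671, -0.04]
wrist_force: [-0.1, -0.2, 0.7]
finger_gap: 0.0853
```

```bash
python3 st.py
```

```text
t 5.3 q [-0.2161  0.5911  0.211   0.0209  2.2442 -0.0886] p [ 0.7027 -0.0468  0.7432] F [-0.1192 -0.1793  0.676 ] gap 0.0853193606973771
[[ 0.0964  0.1132  0.9889]
 [-0.0044  0.9936 -0.1133]
 [-0.9953  0.0065  0.0963]]
```

jog_arm(rows=[-1,-520,0,860,0,-1,-520,0,860,0,-1,-520,0,860,0,-1,-520,0,860,0,-1,-520,0,860,0,-1,-520,0,860,0,-1,-520,0,860,0,-1,-520,0,860,0,-1,-520,0,860,0,-1,-520,0,860,0])

```text
time: 6.55
tcp_pos: [0.7588, -0.0655, 0.6963]
eef_rot: [0.75, 0.04, 0.659, -0.04]
wrist_force: [0.3, 1.2, 0.5]
finger_gap: 0.0853
```

```bash
python3 st.py
```

```text
t 6.55 q [-0.2262  0.6596  0.2109  0.026   2.1436 -0.097 ] p [ 0.7588 -0.0655  0.6963] F [0.2869 1.1505 0.4553] gap 0.08530258770870987
[[ 0.1286  0.1131  0.9852]
 [-0.0072  0.9936 -0.1131]
 [-0.9917  0.0075  0.1285]]
```

jog_arm(rows=[-1,-580,0,820,0,-1,-580,0,820,0,-1,-580,0,820,0,-1,-580,0,820,0,-1,-580,0,820,0,-1,-580,0,820,0,-1,-580,0,820,0,-1,-580,0,820,0,-1,-580,0,820,0,-1,-580,0,820,0])

```text
time: 7.8
tcp_pos: [0.7709, -0.0753, 0.6926]
eef_rot: [0.761, 0.04, 0.646, -0.04]
wrist_force: [-0.1, 0.3, -0.4]
finger_gap: 0.0854
```

jog_arm(rows=[-1,-560,0,830,0,-1,-560,0,830,0,-1,-560,0,830,0,-1,-560,0,830,0,-1,-560,0,830,0,-1,-560,0,830,0,-1,-560,0,830,0,-1,-560,0,830,0,-1,-560,0,830,0,-1,-560,0,830,0])

```text
time: 9.05
tcp_pos: [0.7758, -0.0775, 0.6961]
eef_rot: [0.771, 0.038, 0.635, -0.036]
wrist_force: [-10.4, 7.7, -1.1]
finger_gap: 0.0852
```

```bash
python3 st.py; python3 pic.py 3 scene
```

```text
t 9.05 q [-0.2418  0.6639  0.21    0.0442  2.0794 -0.1108] p [ 0.7758 -0.0775  0.6961] F [-10.4146   7.7492  -1.0869] gap 0.08517932985006077
[[ 0.1904  0.1045  0.9761]
 [-0.0072  0.9944 -0.105 ]
 [-0.9817  0.0129  0.1901]]
```

View pics/scene3.png

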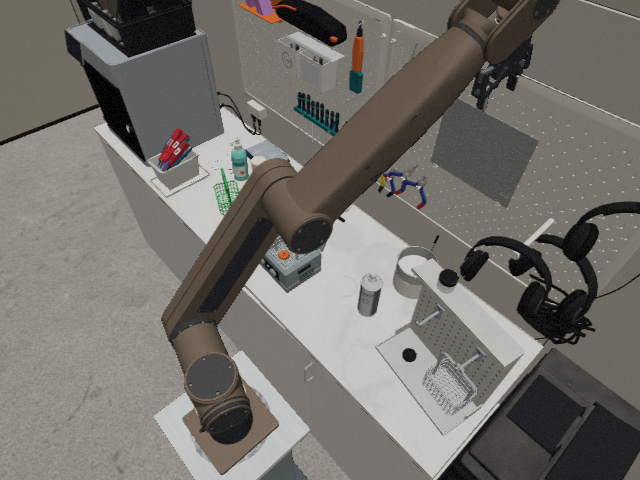

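jog_arm(rows=[1,-300,0,-60,0,1,-300,0,0,0,1,-700,0,740,0,1,-700,0,740,0,1,-700,0,740,0,1,-700,0,740,0,1,-700,0,740,0,1,-700,0,740,0,1,-700,0,740,0,1,-700,0,740,0])

```text
time: 10.35
tcp_pos: [0.7133, -0.0759, 0.7645]
eef_rot: [0.781, 0.038, 0.622, -0.037]
wrist_force: [-0.3, -0.3, -0.5]
finger_gap: -0.0004
```

```bash
python3 st.py; python3 - <<'E'
import numpy as np
from scipy.optimize import least_squares
D=[([-1.38702705,.287198,1.578177,0,1.278597],(.22104,-.63709,.22993)),([-.5953,-.4401,1.7269,0,1.8547],(.3604,-.1217,.5324)),([-.1437,.5571,.21,.0055,2.3364],(.6637,.0069,.765)),([-.1876,.5467,.21,.0137,2.3187],(.6626,-.0206,.7721)),([-.2261,.6596,.2109,.026,2.1436],(.7588,-.0655,.6963)),([-.2418,.6639,.21,.0442,2.0794],(.7758,-.0775,.6961))]
def f(v):
    h,r0,L1,L2,Lt,d=v;o=[]
    for q,p in D:
        r=p[0]*np.cos(q[0])+p[1]*np.sin(q[0]);l=-p[0]*np.sin(q[0])+p[1]*np.cos(q[0])
        a=q[1];b=a+q[2];c=b+q[4]
        o+=[r0+L1*np.sin(a)+L2*np.sin(b)+Lt*np.sin(c)-r, h+L1*np.cos(a)+L2*np.cos(b)+Lt*np.cos(c)-p[2]]
    return o
s=least_squares(f,[.35,0,.42,.57,.35,.1]);print(s.x.round(4),np.abs(s.fun).max())
E
```

```text
t 10.35 q [-0.264   0.5668  0.2109  0.057   2.1438 -0.1218] p [ 0.7133 -0.0759  0.7645] F [-0.2586 -0.2943 -0.5452] gap -0.0003804782234460336
[[ 0.2224  0.1043  0.9694]
 [-0.0105  0.9945 -0.1046]
 [-0.9749  0.0131  0.2222]]
[0.2782 0.0026 0.4456 0.5747 0.3072 0.1   ] 0.011292266309437249
```

jog_arm(rows=[1,-610,0,800,0,1,-610,0,800,0,1,-610,0,800,0,1,-610,0,800,0,1,-610,0,800,0,1,-610,0,800,0,1,-610,0,800,0,1,-610,0,800,0,1,-610,0,800,0,1,-610,0,800,0])

```text
time: 11.6
tcp_pos: [0.7158, -0.0783, 0.771]
eef_rot: [0.791, 0.037, 0.609, -0.037]
wrist_force: [-0.2, 0.2, 0.8]
finger_gap: 0.0003
```

jog_arm(rows=[1,-590,0,810,0,1,-590,0,810,0,1,-590,0,810,0,1,-590,0,810,0,1,-590,0,810,0,1,-590,0,810,0,1,-590,0,810,0,1,-590,0,810,0,1,-590,0,810,0,1,-590,0,810,0])

```text
time: 12.85
tcp_pos: [0.7171, -0.0799, 0.7788]
eef_rot: [0.801, 0.037, 0.596, -0.038]
wrist_force: [0.7, -0.2, -0.1]
finger_gap: -0.0001
```

```bash
python3 st.py
```

```text
t 12.85 q [-0.2724  0.5512  0.2109  0.0699  2.0933 -0.1223] p [ 0.7171 -0.0799  0.7788] F [ 0.7278 -0.2416 -0.1365] gap -0.00012452918432106087
[[ 0.2866  0.1043  0.9523]
 [-0.0172  0.9945 -0.1038]
 [-0.9579  0.0133  0.2869]]
```

jog_arm(rows=[1,-530,0,850,0,1,-530,0,850,0,1,-530,0,850,0,1,-530,0,850,0,1,-530,0,850,0,1,-530,0,850,0,1,-530,0,850,0,1,-530,0,850,0,1,-530,0,850,0,1,-530,0,850,0])

```text
time: 14.1
tcp_pos: [0.7315, -0.0823, 0.776]
eef_rot: [0.811, 0.036, 0.582, -0.039]
wrist_force: [-0.3, 0.2, 0.5]
finger_gap: 0.0001
```

jog_arm(rows=[1,-530,0,850,0,1,-530,0,850,0,1,-530,0,850,0,1,-530,0,850,0,1,-530,0,850,0,1,-530,0,850,0,1,-530,0,850,0,1,-530,0,850,0,1,-530,0,850,0,1,-530,0,850,0])

```text
time: 15.35
tcp_pos: [0.7343, -0.0832, 0.7836]
eef_rot: [0.822, 0.035, 0.568, -0.039]
wrist_force: [-0.5, -0.1, -0.7]
finger_gap: 0.0001
```

jog_arm(rows=[1,-530,0,850,0,1,-530,0,850,0,1,-530,0,850,0,1,-530,0,850,0,1,-530,0,850,0,1,-530,0,850,0,1,-530,0,850,0,1,-530,0,850,0,1,-530,0,850,0,1,-530,0,850,0])

```text
time: 16.6
tcp_pos: [0.7292, -0.0833, 0.7978]
eef_rot: [0.832, 0.035, 0.553, -0.04]
wrist_force: [-0.5, -0.2, 0.2]
finger_gap: -0.0
```

```bash
python3 st.py
```

```text
t 16.6 q [-0.2788  0.5352  0.211   0.0874  2.0049 -0.1192] p [ 0.7292 -0.0833  0.7978] F [-0.5434 -0.2163  0.1501] gap -4.039721179041443e-05
[[ 0.3852  0.1043  0.9169]
 [-0.0279  0.9945 -0.1014]
 [-0.9224  0.0135  0.386 ]]
```

jog_arm(rows=[1,-460,0,890,0,1,-460,0,890,0,1,-460,0,890,0,1,-460,0,890,0,1,-460,0,890,0,1,-460,0,890,0,1,-460,0,890,0,1,-460,0,890,0,1,-460,0,890,0,1,-460,0,890,0])

```text
time: 17.85
tcp_pos: [0.7414, -0.0848, 0.7982]
eef_rot: [0.841, 0.034, 0.538, -0.04]
wrist_force: [-0.3, -0.4, 1.0]
finger_gap: 0.0002
```

```bash
cat > go.py <<'E'
# world TCP target -> tool shift (mm); args: x y z
import sys; from st import *
p,M,s=st()
for a in sys.argv[1:]:
    t=np.array(list(map(float,a.split(','))))
    d=M.T@(t-p)*1e3; print(a,"tool mm",d.round(),"len",np.linalg.norm(d).round())
E
python3 - <<'E'
from st import *
p,M,s=st()
x=M[:,0]
from math import *
print("tilt deg",degrees(acos(-x[2])),"az",degrees(atan2(x[1],x[0])),"jaw az",degrees(atan2(M[1,2],M[0,2])),"y az",degrees(atan2(M[1,1],M[0,1])))
# grasp targets: shoulder +30 of basket
b=np.array([.457,.308]);yaw=radians(-3.5)
g=np.array([b[0]-sin(yaw)*.030,b[1]+cos(yaw)*.030,.173])
print("grasp pt",g,"tcp",g+.0187*x, "via 100 back", g+(.0187-.1)*x)
E
```

```text
t 17.85 q [-0.2781  0.5403  0.211   0.0916  1.9637 -0.1173] p [ 0.7414 -0.0848  0.7982] F [-0.3131 -0.3916  1.0287] gap 0.0002442883662701677
[[ 0.4184  0.1042  0.9023]
 [-0.0316  0.9945 -0.1002]
 [-0.9077  0.0135  0.4194]]
tilt deg 24.80966348016938 az -4.315658191403683 jaw az -6.339189776106026 y az 84.01686780413243
grasp pt [0.4588 0.3379 0.173 ] tcp [0.4667 0.3374 0.156 ] via 100 back [0.4248 0.3405 0.2468]
```

```bash
python3 go.py .42,.31,.40 | tail -1
```

```text
.42,.31,.40 tool mm [ 215.  354. -497.] len 646.0
```

jog_arm(rows=[1,215,355,-497,0,1,215,355,-497,0,1,215,355,-497,0,-1,215,355,-497,0,-1,215,355,-497,0,-1,215,355,-497,0,-1,215,355,-497,0,-1,215,355,-497,0,-1,215,355,-497,0,-1,215,355,-497,0])

```text
time: 19.1
tcp_pos: [0.448, 0.2763, 0.4351]
eef_rot: [0.842, 0.034, 0.537, -0.04]
wrist_force: [0.2, -0.2, 0.0]
finger_gap: 0.085
```

```bash
python3 go.py .4248,.3405,.2468 .4667,.3374,.156; python3 pic.py 4 scene top
```

```text
t 19.1 q [ 0.4625 -0.3186  1.8529 -0.2294  1.2366  0.6049] p [0.448  0.2763 0.4351] F [ 0.21   -0.2468  0.0089] gap 0.08503769617582752
[[ 0.4192  0.1043  0.9019]
 [-0.031   0.9944 -0.1006]
 [-0.9074  0.0142  0.4201]]
.4248,.3405,.2468 tool mm [ 159.   59. -106.] len 200.0
.4667,.3374,.156 tool mm [ 259.   59. -107.] len 286.0
```

View pics/scene4.png

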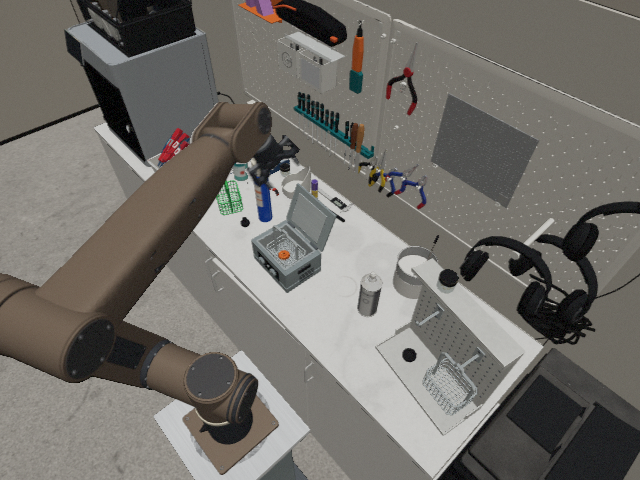

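View pics/top4.png

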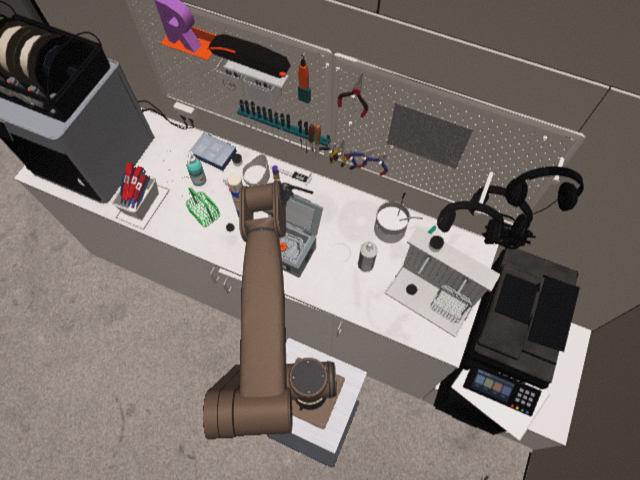

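```bash
sed -e 's/"scene1","s",(250,215,80,75)/"scene4","s",(250,180,86,86)/' -e 's/"top1","t",(255,215,64,60)/"top1","t",(255,215,64,60)/' ov.py > ov4.py; sed -i 's/400\*w\/\/h,400/1,1/' ov4.py; python3 ov4.py .457 .308 -3.5 pics/o4.png; python3 ov4.py .457 .308 -3.5 pics/o4r.png raw
```

```text
(no output)
```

View pics/o4.png

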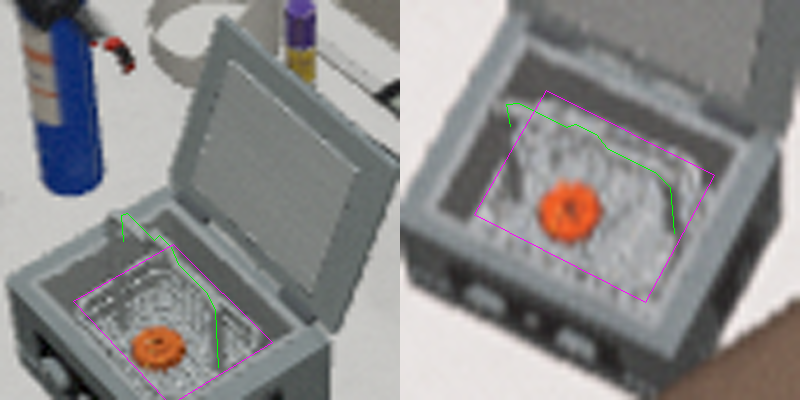

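View pics/o4r.png

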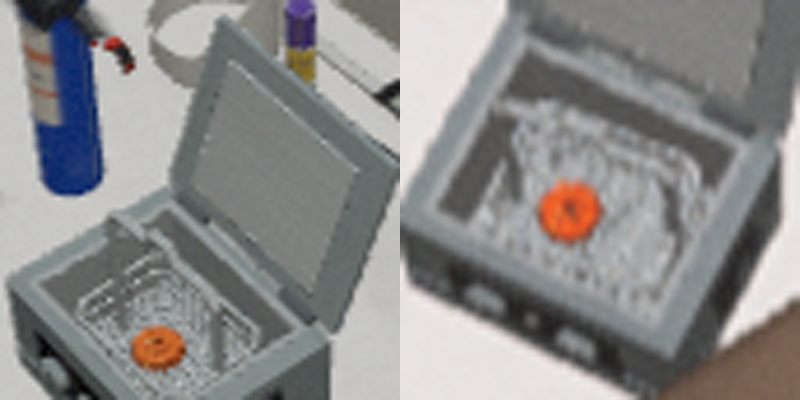

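```bash
python3 - <<'E'
import cv2
s=cv2.imread("pics/scene4.png")
c=cv2.resize(s[222:267,262:312],(800,720),interpolation=cv2.INTER_LANCZOS4)[:600]
cv2.imwrite("pics/e1.png",c)
from h import *
np.set_printoptions(precision=4,suppress=True)
S=Cam(np.load("pics/scene4.npz"));T=Cam(np.load("pics/top1.npz"))
a=np.array([[110,220],[142,240],[165,252]])/4.651+[249.5,179.5]
print(S.plane(a,.173),S.plane(a,.184))
b=np.array([[(495)-400,103]])/[6.25,6.667]+[254.5,214.5]
print(T.plane(b,.165)); print(tri(S,a[:1],T,b))
E
```

```text
[[0.4465 0.3573 0.173 ]
 [0.4515 0.3277 0.173 ]
 [0.4563 0.3085 0.173 ]] [[0.4409 0.3489 0.184 ]
 [0.4458 0.3197 0.184 ]
 [0.4506 0.3006 0.184 ]]
[[0.4576 0.3699 0.165 ]]
(array([0.4609, 0.3747, 0.1502]), np.float64(0.005094451486210422))
```

View pics/e1.png

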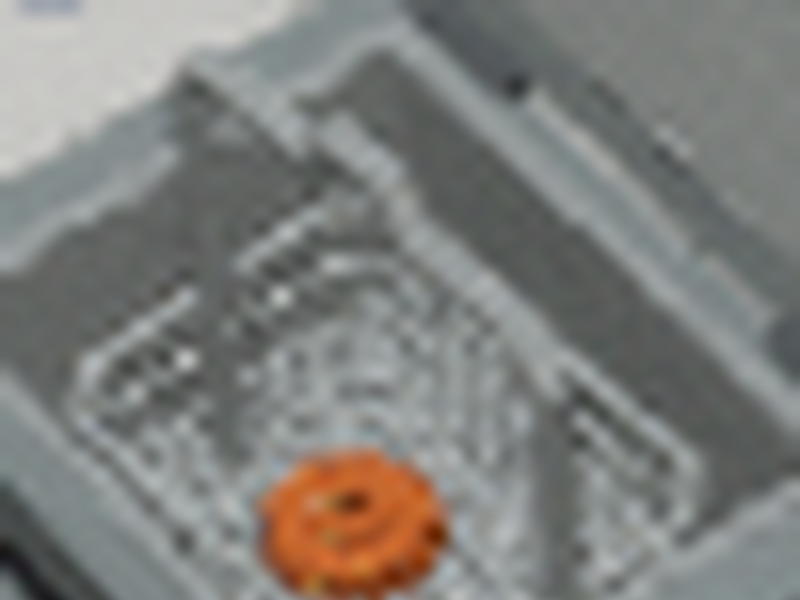

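```bash
python3 - <<'E'
from h import *
np.set_printoptions(precision=4,suppress=True)
S=Cam(np.load("pics/scene4.npz"))
f=lambda l,z:S.plane(np.array(l)/16+[261.5,221.5],z)
a=f([[215,72],[300,140],[412,225],[530,355]],.173);b=f([[345,130],[385,175]],.184)
print(a,b,b.mean(0),(a[0]+a[3])/2)
d=a[0]-a[3];print(np.degrees(np.arctan2(-d[0],d[1])),np.linalg.norm(d))
E
```

```text
[[0.4531 0.3562 0.173 ]
 [0.4543 0.3301 0.173 ]
 [0.4567 0.2974 0.173 ]
 [0.4524 0.2556 0.173 ]] [[0.457  0.3181 0.184 ]
 [0.4554 0.3035 0.184 ]] [0.4562 0.3108 0.184 ] [0.4527 0.3059 0.173 ]
-0.374326040484634 0.10057401199697036
```

jog_arm(rows=[-1,150,59,-111,0,-1,150,59,-111,0,-1,150,59,-111,0,-1,150,59,-111,0,-1,257,59,-111,0,-1,257,59,-111,0,-1,257,59,-111,0,1,257,59,-111,0,1,257,59,-111,0,1,257,59,-111,0], grip_force=100)

```text
time: 20.45
tcp_pos: [0.4562, 0.3393, 0.1525]
eef_rot: [0.84, 0.032, 0.541, -0.038]
wrist_force: [0.2, -0.1, -0.1]
finger_gap: 0.0321
```

```bash
python3 st.py; python3 pic.py 5 scene top; python3 - <<'E'
import cv2
s=cv2.imread("pics/scene5.png")
cv2.imwrite("pics/e2.png",cv2.resize(s[150:290,220:360],(600,600),interpolation=cv2.INTER_CUBIC))
E
```

```text
t 20.45 q [ 0.5707 -0.0022  2.096  -0.3786  0.7354  0.9139] p [0.4562 0.3393 0.1525] F [ 0.1611 -0.1154 -0.1087] gap 0.032129148183279645
[[ 0.4126  0.098   0.9056]
 [-0.0298  0.9951 -0.0941]
 [-0.9104  0.0118  0.4135]]
```

View pics/e2.png

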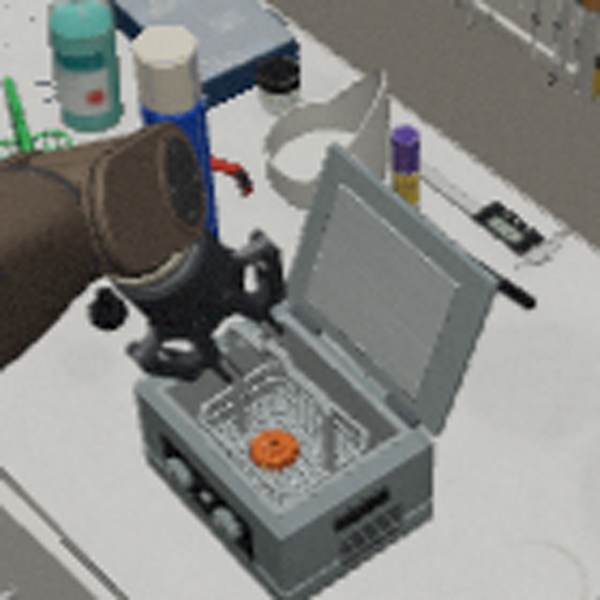

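jog_arm(rows=[1,0,0,0,0,1,0,0,0,0,1,0,0,0,0,1,0,0,0,0,1,-9,0,4,0,1,-18,0,8,0,1,-27,0,12,0,1,-45,1,20,0,1,-64,1,29,0,1,-73,1,33,0], grip_force=110)

```text
time: 21.8
tcp_pos: [0.4569, 0.3398, 0.2345]
eef_rot: [0.841, 0.032, 0.539, -0.037]
wrist_force: [0.3, 0.3, -2.8]
finger_gap: 0.0058
```

```bash
python3 st.py; python3 pic.py 6 scene top; python3 - <<'E'
import cv2
s=cv2.imread("pics/scene6.png")
cv2.imwrite("pics/e3.png",cv2.resize(s[150:290,220:360],(600,600),interpolation=cv2.INTER_CUBIC))
E
```

```text
t 21.8 q [ 0.571  -0.1001  2.029  -0.3263  0.8868  0.8367] p [0.4569 0.3398 0.2345] F [ 0.3127  0.2769 -2.7987] gap 0.005756539291052132
[[ 0.4157  0.0969  0.9043]
 [-0.0283  0.9952 -0.0936]
 [-0.9091  0.0134  0.4165]]
```

View pics/e3.png

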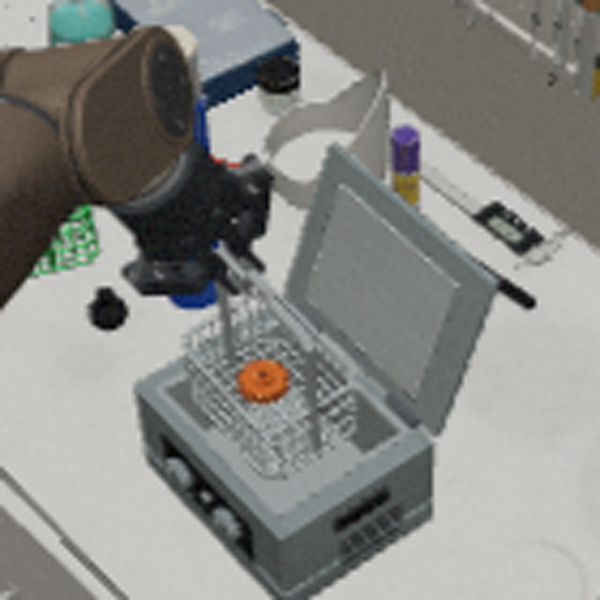

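jog_arm(rows=[1,-40,0,18,0,1,-86,0,40,0,1,-88,-40,42,0,1,-86,-90,45,1,1,-85,-145,48,2,1,-84,-200,52,3,1,-83,-255,56,4,1,-82,-310,60,4,1,-81,-360,64,4,1,-80,-400,66,4])

```text
time: 23.15
tcp_pos: [0.4436, -0.064, 0.3277]
eef_rot: [0.839, 0.062, 0.538, -0.057]
wrist_force: [0.3, 0.7, -2.7]
finger_gap: 0.0056
```

```bash
python3 st.py; python3 pic.py 7 scene top
```

```text
t 23.15 q [-0.4623 -0.5722  2.2087  0.1782  1.1127 -0.3382] p [ 0.4436 -0.064   0.3277] F [ 0.3184  0.694  -2.7254] gap 0.005640497985240082
[[ 0.414   0.1612  0.8959]
 [-0.0287  0.986  -0.1642]
 [-0.9098  0.0423  0.4128]]
```

View pics/scene7.png

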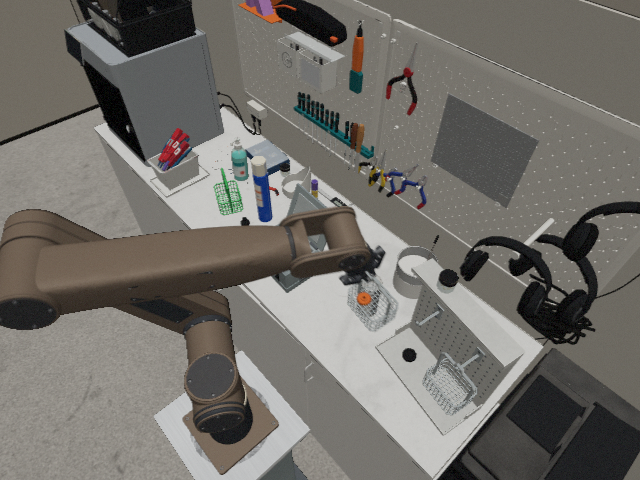

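```bash
python3 - <<'E'
import cv2
s=cv2.imread("pics/scene7.png");t=cv2.imread("pics/top7.png")
cv2.imwrite("pics/e4.png",cv2.resize(s[240:335,330:430],(632,600),interpolation=cv2.INTER_CUBIC))
cv2.imwrite("pics/e5.png",cv2.resize(t[200:320,320:440],(600,600),interpolation=cv2.INTER_CUBIC))
E
```

```text
(no output)
```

View pics/e4.png

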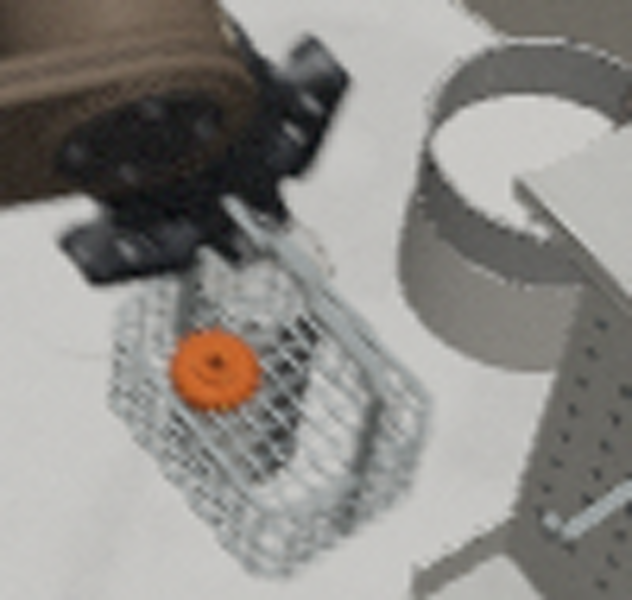

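View pics/e5.png

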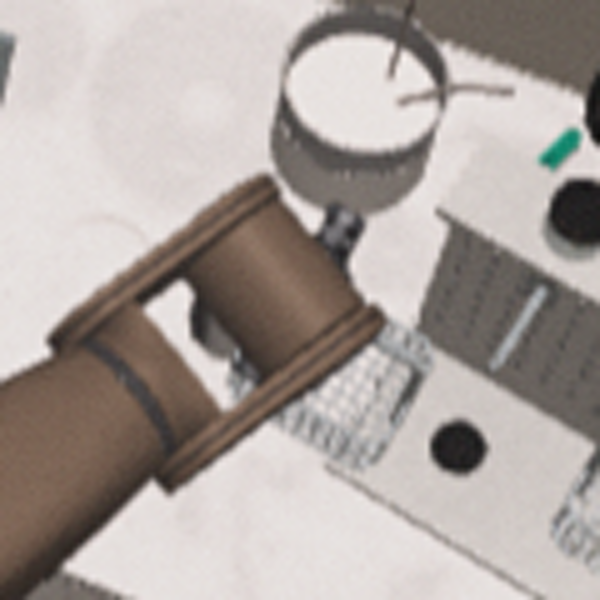

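```bash
python3 - <<'E'
from h import *
np.set_printoptions(precision=4,suppress=True)
S=Cam(np.load("pics/scene7.npz"))
p=np.array([.4436,-.064,.3277]);x=np.array([.414,-.0287,-.9098]);yb=np.array([.1612,.986,.0423])
g=p-.0225*x; zb=np.cross([.985,-.161,0],yb)
for s in (0,-.016,-.023,-.030,-.037,-.044,-.077,-.086):
    up=.011 if -.037<=s<=-.023 else (-.010 if s<-.08 else 0)
    P=g+yb*s+zb*up
    print(s,P,((S.proj(P)-[329.5,239.5])*6.32).round())
for uv,z in (((300,255),.3565),((378,375),.342)):
    print(S.plane(np.array(uv)/6.32+[329.5,239.5],z))
E
```

```text
0 [ 0.4343 -0.0634  0.3482] [[248. 225.]]
-0.016 [ 0.4317 -0.0791  0.3475] [[272. 254.]]
-0.023 [ 0.4305 -0.0865  0.3582] [[287. 251.]]
-0.03 [ 0.4294 -0.0934  0.3579] [[298. 264.]]
-0.037 [ 0.4282 -0.1003  0.3576] [[309. 277.]]
-0.044 [ 0.4272 -0.1067  0.3463] [[316. 305.]]
-0.077 [ 0.4219 -0.1393  0.3449] [[368. 368.]]
-0.086 [ 0.4205 -0.1477  0.3346] [[379. 398.]]
[[ 0.434  -0.0905  0.3565]]
[[ 0.4238 -0.143   0.342 ]]
```

```bash
python3 go.py .447,-.13,.27 .453,-.1625,.204 .517,-.1736,.203| tail -3
```

```text
.447,-.13,.27 tool mm [ 56. -65. -10.] len 86.0
.453,-.1625,.204 tool mm [119. -99. -26.] len 157.0
.517,-.1736,.203 tool mm [147. -99.  33.] len 180.0
```

jog_arm(rows=[1,20,-35,-4,0,1,56,-70,-10,0,1,85,-90,-18,0,1,110,-99,-24,0,1,119,-99,-26,0,1,119,-99,-26,0,1,119,-99,-26,0,1,119,-99,-26,0,1,119,-99,-26,0,1,119,-99,-26,0])

```text
time: 24.5
tcp_pos: [0.4531, -0.163, 0.2048]
eef_rot: [0.838, 0.062, 0.538, -0.059]
wrist_force: [-0.3, 0.1, -3.9]
finger_gap: 0.0061
```

```bash
python3 go.py  .517,-.1736,.203 .523,-.1747,.174; python3 pic.py 8 scene top;python3 - <<'E'
import cv2
s=cv2.imread("pics/scene8.png");t=cv2.imread("pics/top8.png")
cv2.imwrite("pics/e6.png",cv2.resize(s[240:420,350:530],(600,600),interpolation=cv2.INTER_CUBIC))
cv2.imwrite("pics/e7.png",cv2.resize(t[200:330,370:500],(600,600),interpolation=cv2.INTER_CUBIC))
E
```

```text
t 24.5 q [-0.6833 -0.3666  2.2997  0.3121  0.8745 -0.6682] p [ 0.4531 -0.163   0.2048] F [-0.32    0.0611 -3.937 ] gap 0.0061193444322931905
[[ 0.4132  0.1663  0.8954]
 [-0.0326  0.9853 -0.1679]
 [-0.9101  0.0402  0.4125]]
.517,-.1736,.203 tool mm [28.  0. 58.] len 65.0
.523,-.1747,.174 tool mm [57. -1. 52.] len 77.0
```

View pics/e6.png

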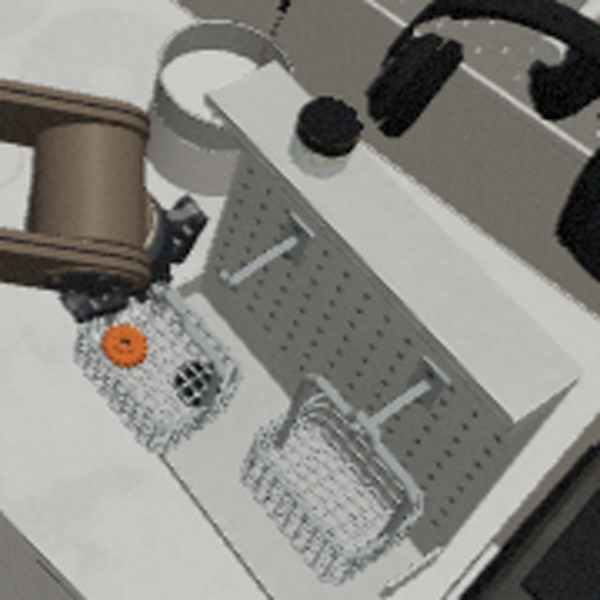

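View pics/e7.png

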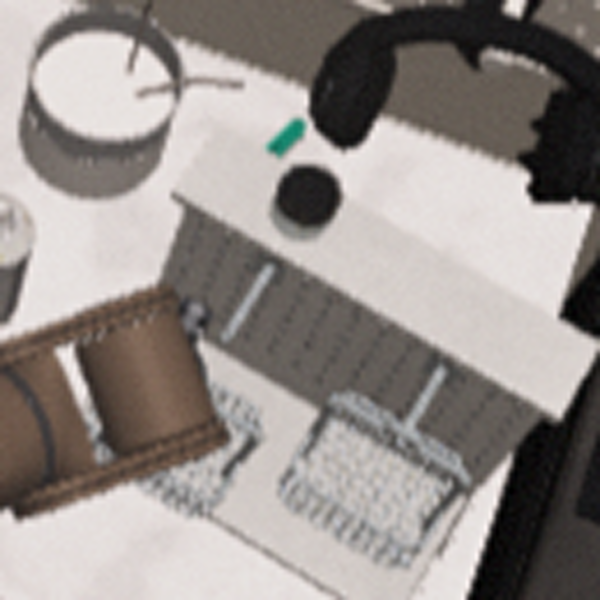

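```bash
python3 - <<'E'
from h import *
np.set_printoptions(precision=4,suppress=True)
S=Cam(np.load("pics/scene8.npz"))
im=cv2.resize(S.img[300:372,370:440][:,:,::-1],None,fx=8,fy=8,interpolation=cv2.INTER_CUBIC)
cv2.imwrite("pics/e8.png",im)
p=np.array([.4531,-.163,.2048])
B=p+[-.011,-.0275,.0298]
f=lambda P:((S.proj(P)-[369.5,299.5])*8).round()
print(B,f(B), f(B-[-.0,.044,.021]))
seat=np.array([.511,-.202,.2005]);rx=np.array([.985,-.174,0])
h=lambda P:((S.proj(P)-[349.5,239.5])/.3).round()
print("tip,seat,plate",h(seat-.016*rx+[0,0,.018]),h(seat),h(seat+.065*rx+[0,0,.02]))
E
```

```text
[ 0.4421 -0.1905  0.2346] [[263. 238.]] [[357. 362.]]
tip,seat,plate [[226. 277.]] [[237. 279.]] [[303. 229.]]
```

View pics/e8.png

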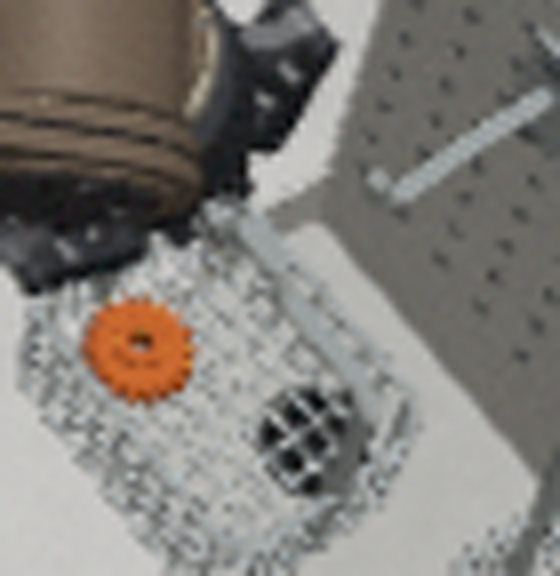

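jog_arm(rows=[1,7,0,15,0,1,14,0,30,0,1,21,0,45,0,1,28,0,58,0,1,28,0,58,0,1,33,0,57,0,1,40,-1,56,0,1,47,-1,55,0,1,53,-1,53,0,1,54,-1,53,0])

```text
time: 25.85
tcp_pos: [0.5225, -0.1742, 0.1767]
eef_rot: [0.838, 0.063, 0.539, -0.059]
wrist_force: [-0.0, 2.4, -2.1]
finger_gap: 0.0058
```

```bash
python3 st.py; python3 pic.py 9 scene top;python3 - <<'E'
import cv2
s=cv2.imread("pics/scene9.png");t=cv2.imread("pics/top9.png")
cv2.imwrite("pics/e9.png",cv2.resize(s[270:380,370:480],(600,600),interpolation=cv2.INTER_CUBIC))
E
```

```text
t 25.85 q [-0.6029 -0.1413  2.1772  0.3084  0.7557 -0.6148] p [ 0.5225 -0.1742  0.1767] F [-0.0494  2.4365 -2.1065] gap 0.005762532154169899
[[ 0.4124  0.1663  0.8957]
 [-0.0312  0.9852 -0.1685]
 [-0.9105  0.0415  0.4115]]
```

View pics/e9.png

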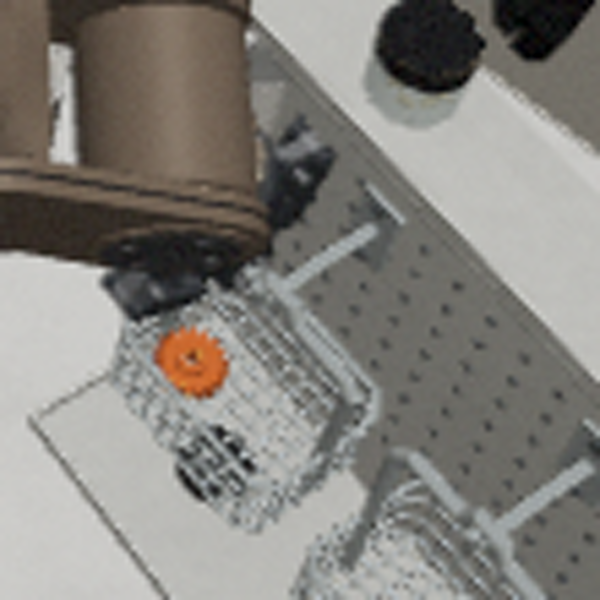

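jog_arm(rows=[1,1,1,0,0,1,2,2,-1,0,1,3,2,-1,0,1,4,2,-1,0,1,4,2,-1,0,0.7,4,2,-1,0,0.4,4,2,-1,0,0.2,4,2,-1,0,0.2,4,2,-1,0,0.2,4,2,-1,0])

```text
time: 27.2
tcp_pos: [0.5235, -0.1723, 0.1729]
eef_rot: [0.838, 0.062, 0.539, -0.059]
wrist_force: [0.1, -0.1, 0.9]
finger_gap: 0.0339
```

```bash
python3 st.py; python3 pic.py 10 scene top;python3 - <<'E'
import cv2
s=cv2.imread("pics/scene10.png");t=cv2.imread("pics/top10.png")
cv2.imwrite("pics/e10.png",cv2.resize(s[270:380,370:480],(600,600),interpolation=cv2.INTER_CUBIC))
E
```

```text
t 27.2 q [-0.5978 -0.1354  2.1797  0.3082  0.7462 -0.612 ] p [ 0.5235 -0.1723  0.1729] F [ 0.1423 -0.0675  0.8911] gap 0.033928591434105704
[[ 0.4123  0.1662  0.8958]
 [-0.0316  0.9852 -0.1683]
 [-0.9105  0.0411  0.4114]]
```

View pics/e10.png

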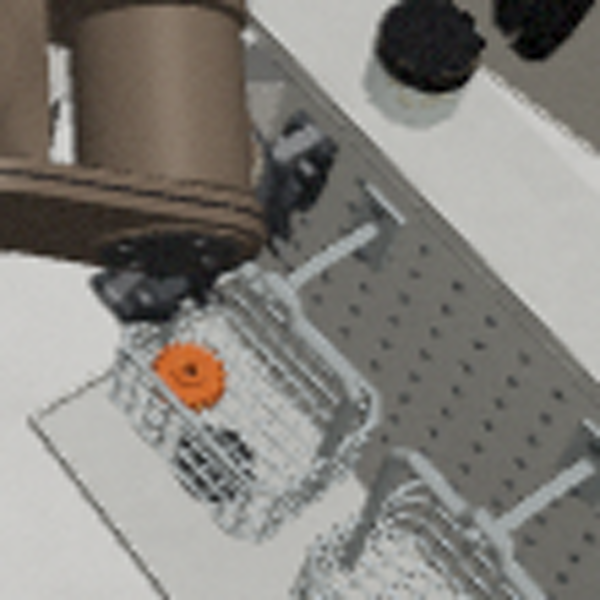

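jog_arm(rows=[0.2,-10,0,0,0,0.2,-20,0,0,0,0.2,-32,0,0,0,0.2,-46,0,0,0,0.2,-60,0,0,0,0.2,-80,0,0,0,0.2,-105,0,0,0,0.2,-130,0,0,0,0.6,-150,0,0,0,1,-160,0,0,0])

```text
time: 28.55
tcp_pos: [0.4574, -0.1675, 0.3207]
eef_rot: [0.839, 0.062, 0.538, -0.06]
wrist_force: [-0.5, 0.4, 0.0]
finger_gap: 0.0007
```

```bash
python3 st.py; python3 pic.py 11 scene top;python3 - <<'E'
import cv2
s=cv2.imread("pics/scene11.png");t=cv2.imread("pics/top11.png")
cv2.imwrite("pics/e11.png",np.hstack([cv2.resize(s[270:400,370:500],(400,400),interpolation=cv2.INTER_CUBIC),cv2.resize(t[180:310,240:370],(400,400),interpolation=cv2.INTER_CUBIC)])) if (np:=__import__("numpy")) else 0
E
```

```text
t 28.55 q [-0.6853 -0.4444  2.142   0.2685  1.0992 -0.5902] p [ 0.4574 -0.1675  0.3207] F [-0.5145  0.4456  0.0411] gap 0.0007406903420979264
[[ 0.4144  0.1664  0.8947]
 [-0.0335  0.9853 -0.1677]
 [-0.9095  0.0396  0.4139]]
```

View pics/e11.png

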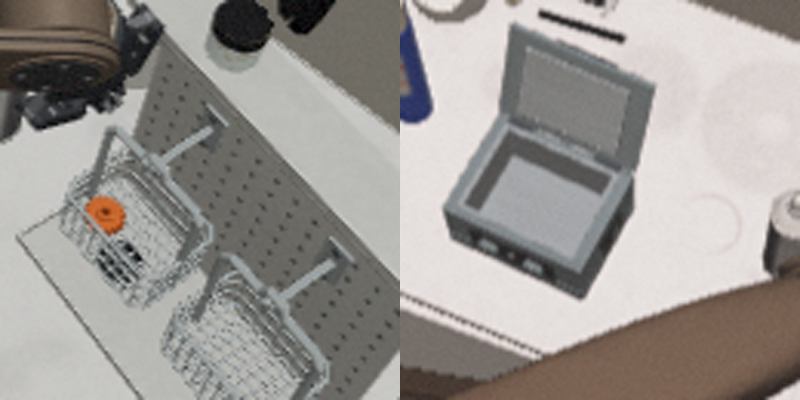

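View pics/scene11.png

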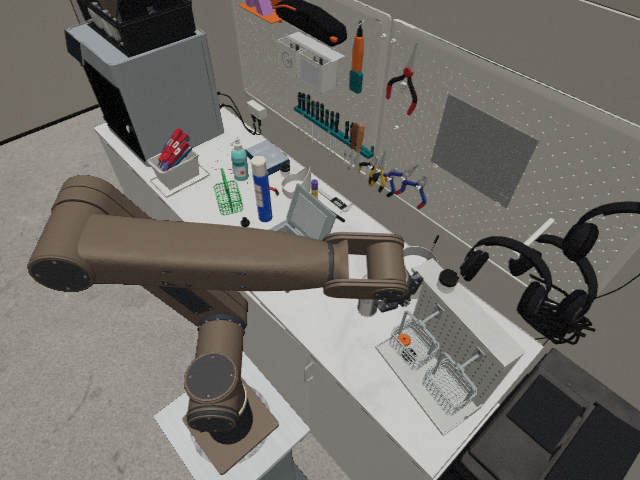

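```bash
python3 go.py .50,.05,.42 .638,.285,.38 | tail -2; python3 - <<'E'
from h import *
np.set_printoptions(precision=4,suppress=True)
T=Cam(np.load("pics/top1.npz"));S=Cam(np.load("pics/scene4.npz"))
l,r=[np.array([u])/6+[239.5,179.5] for u in ((220,46),(498,164))]
l2,r2=[np.array([u])/4.651+[249.5,179.5] for u in ((223,17),(402,166))]
print(T.plane(l,.25),T.plane(r,.25)); print(tri(T,l,S,l2))
E
```

```text
.50,.05,.42 tool mm [-80. 225.  43.] len 243.0
.638,.285,.38 tool mm [  5. 478. 110.] len 491.0
[[0.5926 0.4011 0.25  ]] [[0.5858 0.2093 0.25  ]]
(array([0.5937, 0.4031, 0.2447]), np.float64(0.002930144073671773))
```

jog_arm(rows=[1,-30,50,15,0,1,-60,105,30,0,1,-80,165,43,0,1,-80,225,43,0,1,-60,285,60,0,1,-40,345,78,0,1,-20,405,95,0,1,5,460,110,0,1,8,488,116,0,1,8,488,116,0])

```text
time: 29.9
tcp_pos: [0.646, 0.2958, 0.3764]
eef_rot: [0.837, 0.06, 0.54, -0.059]
wrist_force: [-0.3, -1.0, 0.3]
finger_gap: 0.0001
```

```bash
python3 go.py .645,.29,.30 .645,.29,.238 .56,.293,.238 .50,.295,.245 .46,.297,.26; python3 pic.py 12 scene top;
```

```text
t 29.9 q [ 0.3473  0.1069  1.563  -0.1942  1.0903  0.5765] p [0.646  0.2958 0.3764] F [-0.2922 -1.0055  0.2558] gap 0.00011984928699252395
[[ 0.4098  0.1637  0.8974]
 [-0.0336  0.9858 -0.1644]
 [-0.9116  0.0372  0.4095]]
.645,.29,.30 tool mm [ 69.  -9. -31.] len 77.0
.645,.29,.238 tool mm [126. -11. -57.] len 139.0
.56,.293,.238 tool mm [  91.  -22. -133.] len 163.0
.50,.295,.245 tool mm [  60.  -30. -185.] len 196.0
.46,.297,.26 tool mm [  30.  -34. -215.] len 219.0
```

View pics/scene12.png

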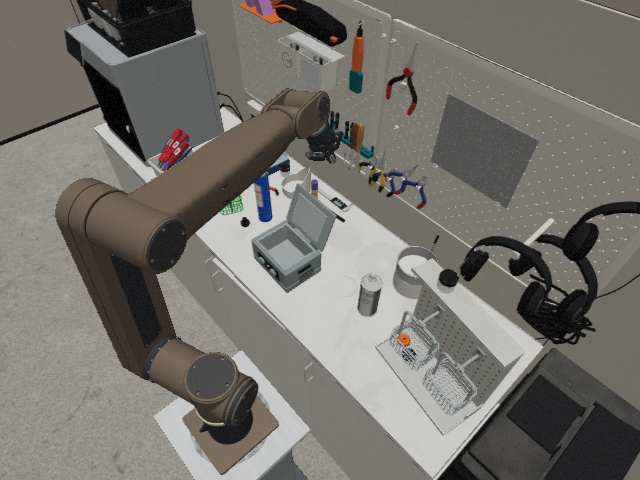

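jog_arm(rows=[1,45,-4,-20,0,1,90,-8,-41,0,1,126,-11,-57,0,1,126,-11,-57,0,1,117,-14,-75,0,1,108,-17,-94,0,1,100,-19,-113,0,1,91,-22,-133,0,1,80,-24,-152,0,1,70,-27,-170,0])

```text
time: 31.25
tcp_pos: [0.5234, 0.2923, 0.2578]
eef_rot: [0.844, 0.063, 0.529, -0.058]
wrist_force: [-0.7, -4.5, 11.7]
finger_gap: -0.0004
```

```bash
python3 go.py .49,.295,.255 .46,.297,.35;python3 pic.py 13 scene
```

```text
t 31.25 q [ 0.4276 -0.0775  1.9681 -0.2759  0.8707  0.7418] p [0.5234 0.2923 0.2578] F [-0.6987 -4.4988 11.6894] gap -0.000401394947435094
[[ 0.4325  0.1654  0.8864]
 [-0.0319  0.9852 -0.1683]
 [-0.9011  0.0445  0.4314]]
.49,.295,.255 tool mm [-12.  -3. -31.] len 34.0
.46,.297,.35 tool mm [-111.   -2.  -17.] len 112.0
```

View pics/scene13.png

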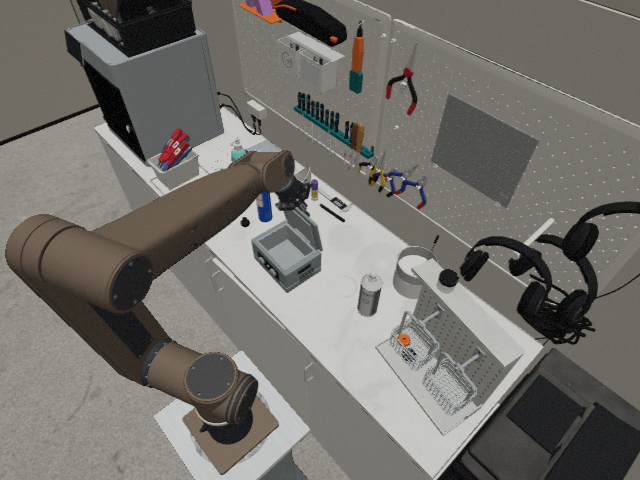

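```bash
python3 pic.py 14 top; python3 - <<'E'
import cv2,numpy as np
s=cv2.imread("pics/scene13.png");t=cv2.imread("pics/top14.png")
cv2.imwrite("pics/e13.png",np.hstack([cv2.resize(s[165:285,240:340],(400,480),interpolation=cv2.INTER_CUBIC),cv2.resize(t[170:290,240:340],(400,480),interpolation=cv2.INTER_CUBIC)]))
E
```

```text
(no output)
```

View pics/e13.png

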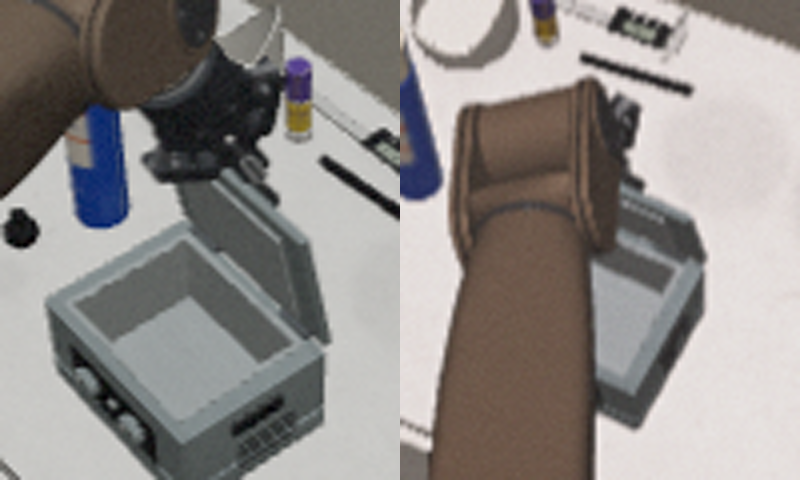

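jog_arm(rows=[1,-8,-2,-8,0,1,-14,-4,-19,0,1,-20,-6,-30,0,1,-27,-8,-42,0,1,-32,-9,-51,0,1,-32,-9,-51,0,1,-32,-9,-51,0,1,-70,-8,-30,0,1,-110,-7,-10,0,1,-120,-6,-10,0])

```text
time: 32.6
tcp_pos: [0.4621, 0.2925, 0.3658]
eef_rot: [0.845, 0.064, 0.528, -0.057]
wrist_force: [-0.3, 0.2, -0.3]
finger_gap: 0.0001
```

```bash
python3 st.py;python3 pic.py 15 scene
```

```text
t 32.6 q [ 0.4845 -0.2633  1.9348 -0.2619  1.0914  0.7377] p [0.4621 0.2925 0.3658] F [-0.3362  0.1851 -0.2562] gap 0.00010602220205486411
[[ 0.4369  0.1647  0.8843]
 [-0.0297  0.9852 -0.1688]
 [-0.899   0.0475  0.4353]]
```

View pics/scene15.png

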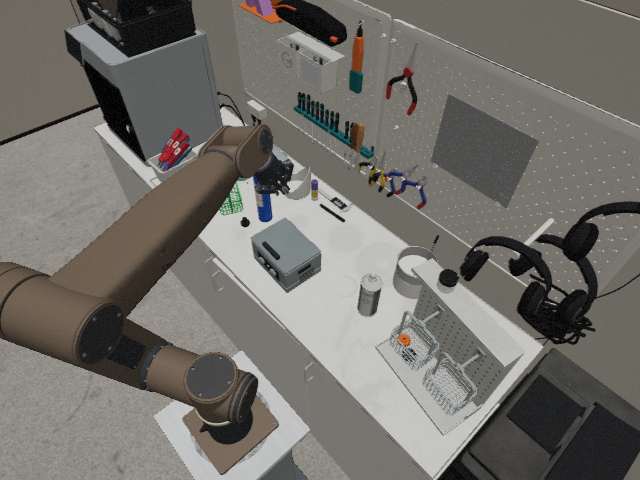

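The lid looks shut at about (287,250), and the basket with the gear hangs on the left hook at about (408,340). I'll do one short rising move to settle, then a close check.

jog_arm(rows=[1,-20,0,0,0,1,-40,0,0,0,1,-40,0,0,0,1,-40,0,0,0,1,-40,0,0,0,1,-40,0,0,0,1,-40,0,0,0,1,-40,0,0,0,1,-40,0,0,0,1,-40,0,0,0])

```text
time: 33.9
tcp_pos: [0.4439, 0.2939, 0.4009]
eef_rot: [0.845, 0.064, 0.528, -0.057]
wrist_force: [0.2, -0.8, -0.8]
finger_gap: -0.0001
```

```bash
python3 st.py;python3 pic.py 16 scene top; python3 - <<'E'
import cv2,numpy as np
s=cv2.imread("pics/scene16.png");t=cv2.imread("pics/top16.png");s0=cv2.imread("pics/scene12.png")
cv2.imwrite("pics/e16.png",np.hstack([cv2.resize(s[205:295,240:330],(400,400),interpolation=cv2.INTER_CUBIC),cv2.resize(s[290:420,370:500],(400,400),interpolation=cv2.INTER_CUBIC)]))
d=cv2.absdiff(s,s0).max(2)>40; d[:, :335]=0; print("changed px right part",d.sum())
E
```

```text
t 33.9 q [ 0.5063 -0.3031  1.9041 -0.2609  1.1666  0.7398] p [0.4439 0.2939 0.4009] F [ 0.2189 -0.7727 -0.7694] gap -0.00012164770149210045
[[ 0.4353  0.1644  0.8851]
 [-0.0299  0.9853 -0.1683]
 [-0.8998  0.0468  0.4338]]
changed px right part 106
```

View pics/e16.png

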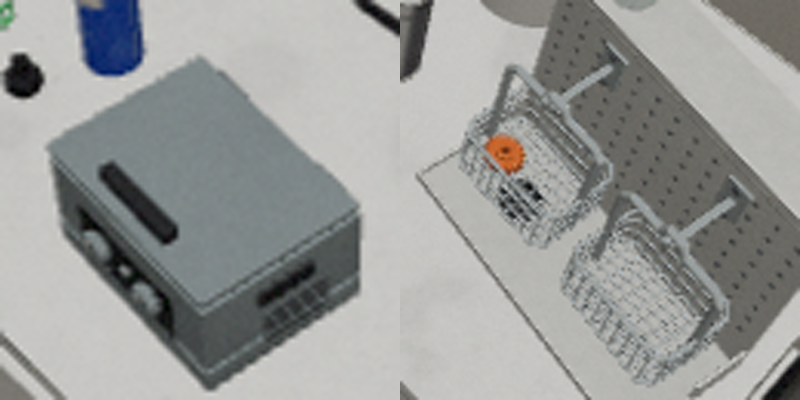

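The close crops show the lid flush on the bath with its black grip on top. The basket hangs level by its bump on the left hook, with the gear in it and the other basket unmoved. I'm handing in.

```bash
python3 -c "
from cell import manip
print(manip.sign_off())"
```

```text
the job is handed in; nothing more can be done
None
```

The job is handed in at 33.9 s of the 58 s. The basket with the gear hangs by its bump on the empty left hook, and the bath lid is shut.

**How it went:**
- **Tilting the tool:** the moves cannot command a tilt. I pulled repeatedly beyond the arm's reach, which leaned the tool out to the front by about 25°.
- **Basket:** I gripped the left shoulder of the handle and carried the basket in front of the grey can. I lowered it onto the hook, opened the fingers and backed out.
- **Lid:** I pulled it forward from behind with closed fingers until it fell shut.

**Last checks, all from the pictures:**
- The basket hangs level and let go, with the gear inside.
- The lid lies flush on the bath. I read no joint value for it, and the hand-in reports no verdict.
- The other basket, both cans and the jar show no visible shift. I did not measure them.
- The wrist force is about 1 N, and the arm stands clear of everything.

**Contacts on the way:**
- While tilting, the tool pressed on something near the wall at about 13 N. I backed off at once.
- At the lid, a fingertip rested on the lid, probably on its grip block, at about 12 N before the lid went over.

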